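# Lock the tube tray on the blood-tube mixer

### The job

Take the flat screwdriver out of its stand and use it to lock the tube tray on the mixer: set the blade in the slot of the sprung clamp screw, push lightly against its spring and turn it clockwise until it meets its stop, in one go, with the blade kept pressed on the slot's floor all the way; never push harder than 20 N, and do not force it against the stop. Then put the screwdriver back in its stand, hanging upright by its collar as it was, and let it go. Turn the screw with the driver only, and leave the other things on the table where they are.

Things in the scene. Friction and masses are not known exactly. Their poses are not given: they have to be found in the camera images.
- driver: Flat screwdriver, loose, about 0.12 kg (varies), upright in the stand at the start. Origin: middle of the blade's working edge (lowest point); +z runs up to the handle; x along the blade's width, y across its thickness. Steel blade 13 mm wide (x), 2.2 mm thick (y), straight for 14 mm; round shaft 10 mm across to z = 60 mm; black collar 38 mm across, z = 60 to 67 mm.
- driver_handle (a point): Middle of the place to grip the driver from above, on its axis, 115 mm above its tip; axes as the driver's. Square black plastic handle 26 x 26 mm with rounded edges, from the collar up to 136 mm above the tip, flats parallel to the driver's x and y: grip across either pair of flats.
- stand: Aluminium driver stand fixed to the table, a block 76 x 76 mm and 68 mm high. Origin: centre of its underside, z up. In the middle of its top is a round hole 22 mm across and 66 mm deep. The driver hangs in it with its collar on the block's top; its origin is then 8 mm above the stand's origin and may be a few mm off the hole's axis.
- mixer: White tube mixer fixed to the table, body 180 x 270 mm (its x, y), flat metal deck 50 mm above the table, on its +y part a steel tube tray with lying tubes (highest point 81 mm). The clamp screw stands on the deck's free corner (-x, -y). Origin: centre of its underside, z up.
- screw_foot (a point): Point on the deck on the clamp screw's upright axis (50 mm above the table); axes as the mixer's. Steel screw, round head 23 mm across, with a slot right across its top, 4.2 mm wide and 4 mm deep. The head's top stands 16 to 30 mm above this point: how far the screw is threaded in differs each time, is not measured and must be found by touch.
- screw_axis (a point): The same axis, 25 mm above screw_foot (a fixed point of the mixer, not of the screw). The screw is sprung: pressed, it yields straight down by at most 3 mm, from 3 N at first touch to 10.5 N at the bottom, where it is hard. 1 to 2.5 mm (5.5 to 9 N) is right. A blade that misses the slot rests on the head's top, 4 mm above the slot's floor, and presses the same spring.
- lock_screw (a joint): Clamp screw's angle, rad, growing clockwise seen from above; 0 = unlocked, 1.571 = locked, hard stop. Starts at 0.15 to 0.5. Slot along the mixer's x at 0, along its y at 1.571. A flat steel clamp finger under the head lies along the slot, 43 mm long from the axis, pointing to the mixer's -x at 0 and to +y, over the tray's tongue, at 1.571. 0.05 N m turns it; do not pass 0.15 at the stop.
- tube_rack: Bystander: white rack of upright tubes, 85 x 165 mm, 82 mm high; origin centre of its underside.
- glove_box: Bystander: cardboard glove box 120 x 230 x 75 mm; origin centre of its underside.
- swab_jar: Bystander: jar with a steel cap, 68 mm across, 85 mm high; origin centre of its underside.
- tape_roll: Bystander: roll of paper tape lying flat, 56 mm across, 18 mm high; origin centre of its underside.
- gel_bottle: Bystander: gel bottle 60 mm across, 150 mm high; origin centre of its underside.
- specimen_cup: Bystander: specimen cup with a lid, 54 mm across, 60 mm high; origin centre of its underside.
- dish: Bystander: shallow steel dish 120 x 200 mm, 32 mm high; origin centre of its underside.
Mind the look-alikes: they are no part of the job. Leave any red, turquoise or yellow look-alike of the stand alone.

How it is judged:
By the outcome, as a careful person would: the job done as asked, in the order asked, and still so for the second after the job is handed in, with the robot touching nothing.
It also fails if it takes over 72 s, if anything falls off the work surface, if the arm or the gripper's body presses on something with over 40 N, if the wrist force passes 120 N, or if a joint passes its speed limit or range.

### The arm

A 6-joint arm with a two-finger parallel gripper is mounted at the origin on the work surface. World frame = base frame: x ahead of the robot, y to its left, z up, the work surface at z = 0. Lengths are in m, angles in rad, forces in N, time in s.
With the tool pointing down it reaches from about 0.25 to 0.8 m from the base axis. Payload 8.5 kg.
Tool frame: the origin (TCP) lies at the centre of the arm's flange, where the gripper is bolted on; the fingertips stand 173 mm ahead of it and the grasp point (between the pads) lies 155 mm ahead of it; x points along the fingers, y is the direction in which the jaws open and shut, and the axes are right-handed (so a half turn about x gives the same grasp; the last joint's range is limited). The gripper opens to 85 mm and grips with 20 to 120 N. Pads are 22 mm wide; open, the fingers measure 114 mm over their backs; the gripper's body (76 mm by 85 mm) begins 54 mm behind the grasp point. The pads swing forward as they close: fully open they stand 13 mm farther back than shut.
Start: joints at [-1.22, 0.238, -0.013, 1.319, 0, 1.571], TCP at [0.18, -0.493, 0.405] pointing down, gripper open.
Joint ranges: [-2.66, 2.66], [-1.03, 1.9], [-1.14, 1.46], [-1.82, 2.27], [-1.45, 1.34], [-3.14, 3.14]. Speed limits (rad/s): [2.22, 2.22, 2.79, 3.14, 3.14, 3.14].

### API

Orientations are given as [roll, pitch, yaw] about the fixed x, y, z axes, in that order (R = Rz(yaw) Ry(pitch) Rx(roll)).
In Python, from cell import sensors, imaging, order, finder gives the robot as it stands.
- The arm moves only by the tool drive_tool, never from a script. Its argument "series" is a list of rows, each a list of 7 numbers: the opening, from 0 (shut) to 1 (fully open), then the shift along the world's x, y, z in m, then the turn, a rotation vector about the world's x, y, z in rad. In form: [[grip, tx, ty, tz, wx, wy, wz], ...]. A call has exactly 5 rows; each row shifts and turns the commanded pose from where the row before left it; what a row does not reach is not made up. A row lasts 1/12 s, in which the tool goes at most 41.7 mm and 7.16 degrees, less where a joint would pass 70% of its speed; a pose out of reach is approached as far as the arm can. A call with a gripper value outside its range is refused whole. The fingers move at their own pace and stop on an object; the grip force is fixed at half the most. Time passes only in rows, so rows that do not move let the fingers close, or fill a call up. It gives the time, the measured TCP pose, the force and the opening at its end, in the units of the state.
- sensors.get_obs(): the state, without advancing time (a new reading comes with each control period).
- imaging.camera(name): name is "scene" or "top" or "wrist"; returns (picture, depth): 384x512x3 uint8, red, green, blue; 384x512 float32, m along the optical axis (not along the pixel's ray), 0 where there is no reading.
- imaging.camera_params(name): a dict with "fx", "fy", "cx", "cy" (pixels), "extrinsics" (4x4, takes a point from camera to world coordinates). Camera axes: x right, y up, looking along -z (the intrinsics and any distortion apply to the point x, -y, -z); pixel columns grow to the right and rows downward; lengths in m; the calibration is good to about 2 mm. A picture is of the moment at which its call begins: read the wrist's pose just before it. camera_params takes no time and is no camera call; for the wrist camera it gives the pose at the moment of the call.
- order.finish_job(): hands the job in, once; it reports no verdict.
Trained networks look in the newest picture that a camera, given by its name, has taken for a name from the list of things; names that differ only in an ending like _2 or _b are one class to them, and where a whole thing is asked for, a point or a joint stands for the part that bears it (a point fixed in the world has none). Each returns a list of dicts, best first, with "conf" (0 to 1); they miss things now and then, are a little off and sometimes report something else, mostly with a low value. They report only what shows in the picture. A call takes as long as a camera call. They do not tell look-alikes from the thing itself.
- finder.look_for(thing, camera): "at" ([column, row] in pixels, amid what is visible of it).
- finder.masks_of(thing, camera): "region" (384x512 bool, what is visible of it) and "at" ([column, row] in pixels, amid what is visible of it).
- finder.pinpoint(thing, camera): "at" ([column, row] in pixels: a listed point, or the origin of a listed thing).
The state is a dict: "t": time; "joints": joint angles; "qd": joint speeds; "joint_efforts": joint torques, N m; "ee_pos": TCP position; "eef_rot": TCP orientation; "contact_force": force on the tool from outside, world axes, zero at the start; "wrist_torque": the same for the moment, N m; "width": opening from 0.0 (shut) to 1.0 (fully open).
Only numpy, scipy, OpenCV 4.12 (cv2) and the standard library are available. Lean on these libraries where they do the work, as an engineer would, in place of code of your own. Each camera call takes 0.05 s, during which the arm holds its last target.

## Working session

There is one attempt and no reset: what is moved stays moved. The work goes in short steps, Python scripts to look and compute and a tool call to move; the robot and the scene stay as the last step left them, time stands still between calls to the robot, and variables do not carry over. Pictures are saved under pics/ and viewed, and the job is handed in when it is done.

Besides the shell and the picture viewer there is one more tool, called after "Emit:" as name(argument=value, ...) on one line, values as JSON. drive_tool: Moves the arm, as the interface text tells. Its arguments: {"type":"object","properties":{"series":{"type":"array"}},"required":["series"]}

```bash
ls; mkdir -p pics
cat > h.py <<'E'
import numpy as np, cv2
from cell import sensors, imaging, order, finder
def save(n,p): cv2.imwrite('pics/'+n+'.png', cv2.cvtColor(p,cv2.COLOR_RGB2BGR))
def world(c,d,u,v,prm=None):
    p=prm or imaging.camera_params(c); x=(u-p['cx'])/p['fx']*d; y=(v-p['cy'])/p['fy']*d
    return (np.array(p['extrinsics'])@np.array([x,-y,-d,1]))[:3]
def rayz(c,u,v,z,prm=None):
    p=prm or imaging.camera_params(c); E=np.array(p['extrinsics'])
    r=E[:3,:3]@np.array([(u-p['cx'])/p['fx'],-(v-p['cy'])/p['fy'],-1]); o=E[:3,3]
    return o+r*(z-o[2])/r[2]
E
python3 - <<'E'
from h import *
np.set_printoptions(precision=4,suppress=True)
print(sensors.get_obs())
for c in ['scene','top','wrist']:
    p,d=imaging.camera(c); save('a_'+c,p); np.save('d_'+c,d); q=imaging.camera_params(c); print(c,q)
    for t in ['driver','driver_handle','stand','mixer','screw_foot','screw_axis','tube_rack','gel_bottle']:
        print(t,[(np.round(r['at']),round(r['conf'],2)) for r in finder.pinpoint(t,c)][:4])
print(sensors.get_obs()['t'])
E
```

```text
pics
{'t': 0.0, 'joints': array([-1.22  ,  0.2388, -0.0143,  1.3192, -0.    ,  1.5708]), 'qd': array([ 0.0006,  0.0007,  0.0007, -0.0008, -0.0001,  0.0004]), 'joint_efforts': array([ -0.0025, -53.8781,  34.6436,   0.0186,  -0.0002,   0.    ]), 'ee_pos': array([ 0.1803, -0.4929,  0.4041]), 'eef_rot': array([-1.5529,  1.5694,  1.9395]), 'contact_force': array([-0.2912,  0.2531, -0.3392]), 'wrist_torque': array([-0.0091,  0.0669, -0.0231]), 'width': 0.9993779356653172}
scene {'fx': 442.66763373367013, 'fy': 442.66763373367013, 'cx': 247.07139208101597, 'cy': 196.1476914405041, 'extrinsics': array([[ 0.764 , -0.5185,  0.3841,  1.0288],
       [ 0.6452,  0.6121, -0.4572, -0.5409],
       [ 0.0019,  0.5971,  0.8021,  1.1652],
       [ 0.    ,  0.    ,  0.    ,  1.    ]])}
driver [(array([197., 258.]), 0.66), (array([280., 202.]), 0.35), (array([329., 137.]), 0.3)]
driver_handle [(array([198., 236.]), 0.73)]
stand [(array([126., 235.]), 0.77), (array([196., 260.]), 0.74), (array([166., 302.]), 0.73), (array([ 82., 272.]), 0.67)]
mixer [(array([281., 202.]), 0.57), (array([312., 264.]), 0.53
[... 754 characters left out ...]
0.73)]
mixer [(array([232., 197.]), 0.63), (array([415., 182.]), 0.42)]
screw_foot [(array([261., 207.]), 0.73), (array([260., 205.]), 0.69)]
screw_axis [(array([259., 207.]), 0.6)]
tube_rack [(array([339., 148.]), 0.66)]
gel_bottle [(array([172., 150.]), 0.71)]
wrist {'fx': 309.22952409569706, 'fy': 309.22952409569706, 'cx': 261.95237384131707, 'cy': 193.2711616631334, 'extrinsics': array([[ 0.3434,  0.8878,  0.3063,  0.2583],
       [-0.9392,  0.3248,  0.1114, -0.4646],
       [-0.0006, -0.326 ,  0.9454,  0.3743],
       [ 0.    ,  0.    ,  0.    ,  1.    ]])}
driver []
driver_handle []
stand [(array([214.,  36.]), 0.64)]
mixer []
screw_foot []
screw_axis []
tube_rack []
gel_bottle []
1.35
```

View pics.

View pics/a_scene.png

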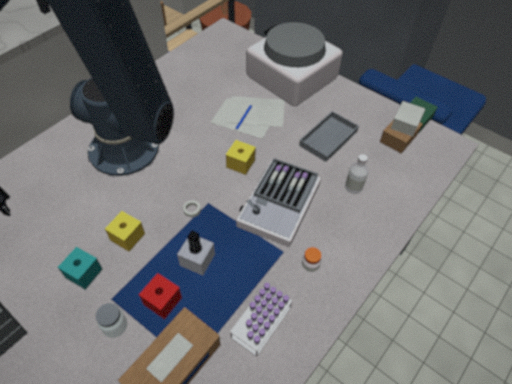

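View pics/a_top.png

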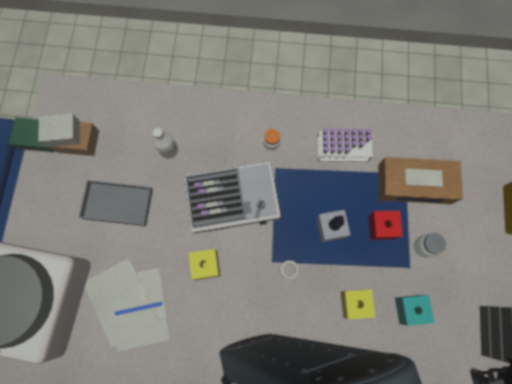

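View pics/a_wrist.png

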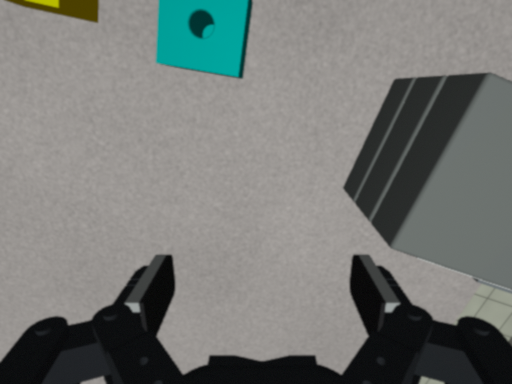

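Run:
```python
from h import *
np.set_printoptions(precision=4,suppress=True)
ps,pt=imaging.camera_params('scene'),imaging.camera_params('top')
print('foot',rayz('scene',254,211,.05,ps),rayz('top',260.5,206,.05,pt))
print('axis',rayz('scene',255,206,.075,ps),rayz('top',259,207,.075,pt))
print('stand',rayz('scene',196,260,.0,ps),rayz('top',331,231,0,pt))
print('driver',rayz('scene',197,258,.008,ps),rayz('top',331,228,.008,pt))
print('handle',rayz('scene',198,236,.123,ps),rayz('top',337,222,.123,pt))
print('mixer',rayz('scene',281,202,0,ps),rayz('top',232,197,0,pt))
for c,box in (('top',(200,120,400,260)),('scene',(150,120,350,270))):
    p=cv2.imread(f'pics/a_{c}.png'); x0,y0,x1,y1=box
    cv2.imwrite(f'pics/a_{c}_z.png',cv2.resize(p[y0:y1,x0:x1],None,fx=4,fy=4,interpolation=cv2.INTER_CUBIC)[:600])
```

```text
foot [0.5476 0.0651 0.05  ] [0.5474 0.0679 0.05  ]
axis [0.549  0.0676 0.075 ] [0.5386 0.0715 0.075 ]
stand [ 0.5076 -0.1548  0.    ] [ 0.4998 -0.1548  0.    ]
driver [ 0.5087 -0.1507  0.008 ] [ 0.5077 -0.153   0.008 ]
handle [ 0.5149 -0.1385  0.123 ] [ 0.5056 -0.1498  0.123 ]
mixer [0.5703 0.1763 0.    ] [0.579  0.1608 0.    ]
```

View zooms.

View pics/a_top_z.png

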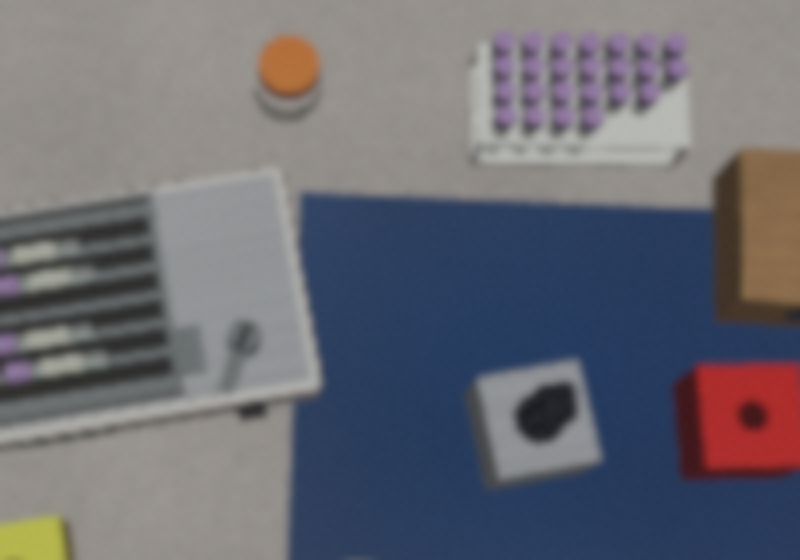

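View pics/a_scene_z.png

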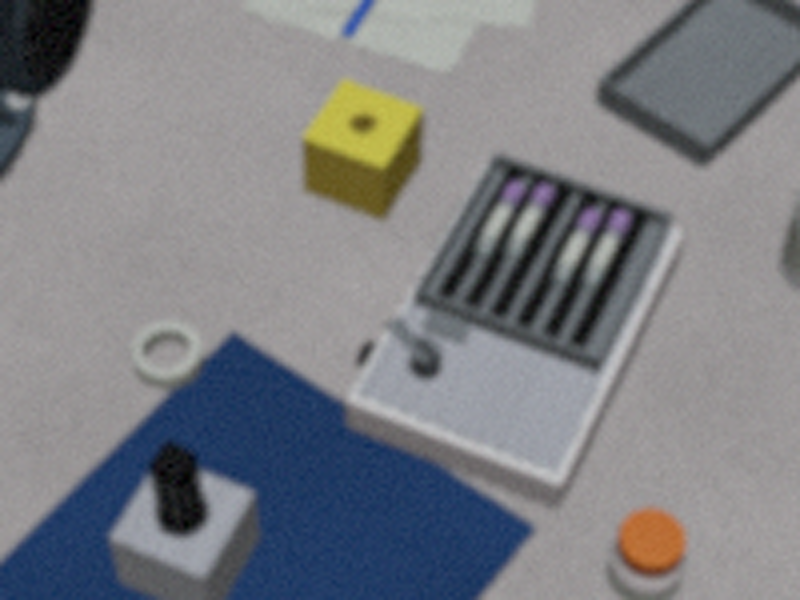

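Run:
```python
from h import *
from scipy.spatial.transform import Rotation as R
np.set_printoptions(precision=4,suppress=True)
o=sensors.get_obs(); M=R.from_euler('xyz',o['eef_rot']).as_matrix(); print(M)
E=imaging.camera_params('wrist')['extrinsics']
print('cam in tool', M.T@(E[:3,3]-o['ee_pos'])); print(M.T@E[:3,:3])
# mixer/stand edges from top picture
im=cv2.imread('pics/a_top.png'); g=cv2.cvtColor(im,cv2.COLOR_BGR2HSV)
pt=imaging.camera_params('top')
s=im[205:245,312:355].astype(int)
m=((im.max(2)>130)&(g[...,1]<40)).astype(np.uint8)
mm=np.zeros_like(m); mm[200:250,305:362]=m[200:250,305:362]
c=max(cv2.findContours(mm,0,2)[0],key=cv2.contourArea); r=cv2.minAreaRect(c); print('stand top rect',r)
b=cv2.boxPoints(r); w=np.array([rayz('top',*q,.068,pt) for q in b]); print(w, w.mean(0))
```

```text
[[-0.      0.3436 -0.9391]
 [ 0.0001 -0.9391 -0.3436]
 [-1.     -0.0001 -0.    ]]
cam in tool [ 0.0304  0.0001 -0.0829]
[[ 0.0005  0.326  -0.9454]
 [ 1.      0.0001  0.0006]
 [ 0.0003 -0.9454 -0.326 ]]
stand top rect ((334.326904296875, 224.13462829589844), (25.10286521911621, 25.298982620239258), 78.69007110595703)
[[ 0.5345 -0.1072  0.068 ]
 [ 0.5561 -0.1793  0.068 ]
 [ 0.4844 -0.1966  0.068 ]
 [ 0.4633 -0.1256  0.068 ]] [ 0.5096 -0.1522  0.068 ]
```

Emit:
drive_tool(series=[[1, 0.025, 0.028, 0.004, 0, 0, 0], [1, 0.025, 0.028, 0.004, 0, 0, 0], [1, 0.025, 0.028, 0.004, 0, 0, 0], [1, 0.025, 0.028, 0.004, 0, 0, 0], [1, 0.025, 0.028, 0.004, 0, 0, 0]])

```text
t: 1.77
ee_pos: [0.3061, -0.3516, 0.425]
eef_rot: [2.15, 1.571, -0.642]
contact_force: [0.6, -0.0, 0.4]
width: 0.999
```

Emit:
drive_tool(series=[[1, 0.025, 0.028, 0.004, 0, 0, 0], [1, 0.025, 0.028, 0.004, 0, 0, 0], [1, 0.025, 0.028, 0.004, 0, 0, 0], [1, 0.025, 0.028, 0.004, 0, 0, 0], [1, 0.025, 0.028, 0.004, 0, 0, 0]])

```text
t: 2.18
ee_pos: [0.4313, -0.2113, 0.4451]
eef_rot: [2.427, 1.57, -0.364]
contact_force: [1.0, -0.8, -0.0]
width: 1.003
```

Emit:
drive_tool(series=[[1, 0.02, 0.024, 0.003, 0, 0, 0], [1, 0.02, 0.024, 0.002, 0, 0, 0], [1, 0, 0, 0, 0, 0, 0], [1, 0, 0, 0, 0, 0, 0], [1, 0, 0, 0, 0, 0, 0]])

```text
t: 2.6
ee_pos: [0.4702, -0.165, 0.4495]
eef_rot: [-0.292, 1.57, -3.082]
contact_force: [-0.0, 0.5, 0.7]
width: 1.001
```

Run:
```python
from h import *
np.set_printoptions(precision=4,suppress=True)
q=imaging.camera_params('wrist')
p,d=imaging.camera('wrist'); save('b_wrist',p); np.save('b_d',d)
print(sensors.get_obs())
for t,z in [('driver',.008),('driver_handle',.123),('stand',0)]:
    for r in finder.pinpoint(t,'wrist'): print(t,r['at'],r['conf'],rayz('wrist',*r['at'],z,q))
for t in ['driver','stand']:
    for r in finder.masks_of(t,'wrist'):
        v,u=np.nonzero(r['region']); print(t,r['conf'],u.min(),u.max(),v.min(),v.max())
np.save('b_E',q['extrinsics'])
```

```text
{'t': 2.65, 'joints': array([-0.3384,  0.181 ,  0.0262,  1.4165, -0.0002,  2.4528]), 'qd': array([-0.0152, -0.0043, -0.0005, -0.0003, -0.0011,  0.0054]), 'joint_efforts': array([  1.014 , -49.4437,  35.3003,  -0.0328,   0.0369,   0.0053]), 'ee_pos': array([ 0.4699, -0.1654,  0.4496]), 'eef_rot': array([-0.2738,  1.5703, -3.065 ]), 'contact_force': array([-0.2374,  0.1128,  0.128 ]), 'wrist_torque': array([-0.0253,  0.0196,  0.0191]), 'width': 1.0041880831380892}
driver [265.6, 121.2] 0.65 [ 0.5094 -0.1554  0.008 ]
driver_handle [261.0, 132.1] 0.72 [ 0.5093 -0.1496  0.123 ]
stand [262.6, 273.4] 0.98 [ 0.287 -0.233  0.   ]
stand [262.4, 118.4] 0.97 [ 0.5106 -0.1506  0.    ]
stand [377.2, 150.6] 0.82 [ 0.5243 -0.3129  0.    ]
stand [356.4, 300.3] 0.56 [ 0.2919 -0.3939  0.    ]
driver 0.89 246 279 110 152
driver 0.17 0 143 0 69
stand 0.75 227 299 88 162
stand 0.73 329 367 280 353
stand 0.7 339 437 114 196
stand 0.63 231 296 248 326
```

View pics/b_wrist.png

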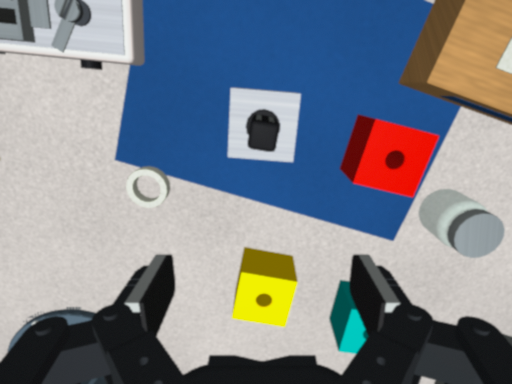

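Run:
```python
from h import *
np.set_printoptions(precision=4,suppress=True)
p=cv2.imread('pics/b_wrist.png')
cv2.imwrite('pics/b_z1.png',cv2.resize(cv2.convertScaleAbs(p[80:170,220:310],alpha=1.6,beta=20),None,fx=6,fy=6,interpolation=cv2.INTER_CUBIC))
cv2.imwrite('pics/b_z2.png',cv2.resize(p[0:75,0:145],None,fx=5.4,fy=5.4,interpolation=cv2.INTER_CUBIC))
E=np.load('b_E.npy'); q=imaging.camera_params('wrist'); q['extrinsics']=E
d=np.load('b_d.npy')
# heights in ROI
v,u=np.mgrid[80:170,220:310]; dd=d[80:170,220:310]
P=np.stack([(u-q['cx'])/q['fx']*dd,-(v-q['cy'])/q['fy']*dd,-dd,np.ones_like(dd)],-1)@E.T
z=P[...,2]
for lo,hi in [(.062,.0715),(.0715,.085),(.13,.155)]:
    m=(z>lo)&(z<hi)&(dd>0); print(lo,m.sum(),P[m][:,:3].mean(0), np.median(z[m]))
m=((z>.138)&(z<.15)).astype(np.uint8)
c=P[m>0][:,:2].astype(np.float32)
r=cv2.minAreaRect(c*1000); print('handle top rect',r)
m=((z>.062)&(z<.074)); r=cv2.minAreaRect(P[m][:,:2].astype(np.float32)*1000); print('stand',r)
```

```text
0.062 3547 [ 0.5118 -0.1498  0.0685] 0.06850344671885683
0.0715 209 [ 0.5173 -0.1457  0.0755] 0.07528920836245001
0.13 857 [ 0.5098 -0.1507  0.1435] 0.14404589021543301
handle top rect ((508.78900146484375, -151.0455322265625), (26.147171020507812, 25.948131561279297), 11.622171401977539)
stand ((508.5231018066406, -150.9974822998047), (76.25462341308594, 76.12924194335938), 15.522275924682617)
```

View pics/b_z1.png

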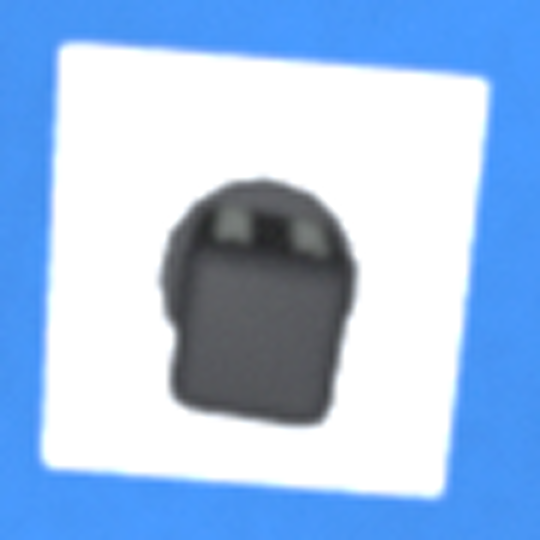

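View pics/b_z2.png

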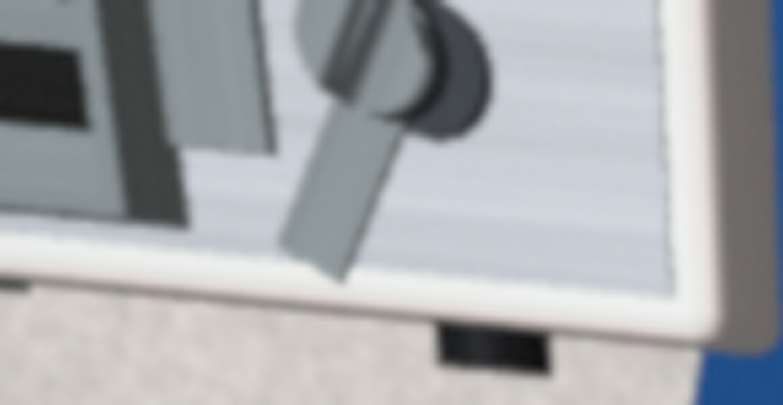

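Run:
```python
from h import *
from scipy.spatial.transform import Rotation as R
np.set_printoptions(precision=4,suppress=True)
o=sensors.get_obs(); M=R.from_euler('xyz',o['eef_rot']).as_matrix(); print('jaw',np.degrees(np.arctan2(M[1,1],M[0,1])),M[:,0])
q=imaging.camera_params('wrist'); q['extrinsics']=np.load('b_E.npy'); d=np.load('b_d.npy')
def ang(a,b,z):
    A,B=rayz('wrist',*a,z,q),rayz('wrist',*b,z,q); print(A,B,np.degrees(np.arctan2(*(B-A)[[1,0]])))
ang((68.1,20.7),(58,48.5),.062)
ang((0,240/5.4),(680/5.4,300/5.4),.05)
ang((278/5.4,243/5.4),(343/5.4,281/5.4),.062)
ang((385/5.4,0),(340/5.4,90/5.4),.072) # slot
v,u=np.mgrid[0:60,40:150]; dd=d[0:60,40:150]
P=np.stack([(u-q['cx'])/q['fx']*dd,-(v-q['cy'])/q['fy']*dd,-dd,np.ones_like(dd)],-1)@np.array(q['extrinsics']).T
np.save('b_P',P)
print(np.round(P[0:30:2,10:60:2,2]*1000).astype(int))
```

```text
jaw -69.98589505925729 [ 0.  0. -1.]
[0.5394 0.0721 0.062 ] [0.5096 0.0782 0.062 ] 168.55119242367638
[0.4907 0.145  0.05  ] [0.5267 0.0145 0.05  ] -74.55696885217853
[0.5106 0.0851 0.062 ] [0.5081 0.0722 0.062 ] -100.89790222684677
[0.5588 0.0661 0.072 ] [0.5415 0.0716 0.072 ] 162.3016584377736
[[ 50  51  50  74  75  73  73  74  73  71  69  74  72  68  55  54  50  51
   50  51  52  50  51  50  48]
 [ 50  51  74  74  74  73  74  75  71  70  74  76  74  71  67  55  54  50
   51  51  50  50  50  50  52]
 [ 50  50  73  74  71  74  74  74  71  68  73  74  72  73  69  64  54  54
   50  52  49  50  49  51  51]
 [ 52  50  75  74  74  74  71  72  70  72  73  74  74  75  71  67  54  54
   54  52  50  51  51  51  50]
 [ 51  50  73  74  74  73  74  72  69  73  73  75  74  73  72  67  55  54
   55  53  50  52  50  50  50]
 [ 49  51  50  74  75  74  73  71  70  73  74  74  73  75  72  68  65  54
   55  53  50  52  51  53  51]
 [ 49  50  50  73  74  72  73  70  70  74  74  73  73  74  72  67  64  55
   55  53  50  51  50  51  50]
 [ 52  51  51  51  74  74  72  71  74  76  73  74  73  73  72  68  64  53
   56  54  53  52  50  50  50]
 [ 51  51  51  52  50  73  71  69  73  72  72  74  72  72  70  68  54  55
   54  54  52  51  51  52  51]
 [ 50  49  52  50  49  50  69  73  73  72  73  72  72  70  68  66  53  53
   54  54  49  52  51  52  51]
 [ 51  50  51  52  49  63  64  64  73  74  75  73  70  68  65  54  55  55
   54  53  52  51  49  50  51]
 [ 50  50  52  51  50  64  65  63  64  63 419  66  65  53  53  55  53  53
   55  50  51  51  51  50  51]
 [ 51  51  51  51  51  63  65  65  65  64  65  62  63  54  53  53  55  53
   51  51  51  52  52  51  51]
 [ 50  50  51  50  62  64  64  64  63  64  62  63  50  50  51  49  51  51
   50  51  51  49  49  49  49]
 [ 51  51  51  50  63  63  64  64  63  64  64  63  51  51  51  52  50  50
   50  49  51  50  51  50  50]]
```

Emit:
drive_tool(series=[[1, 0.0016, 0.0006, -0.0032, 0, 0, 0.1204], [1, 0.0016, 0.0006, -0.0032, 0, 0, 0.1204], [1, 0.0016, 0.0006, -0.0032, 0, 0, 0.1204], [1, 0.0016, 0.0006, -0.0032, 0, 0, 0.1204], [1, 0.0016, 0.0006, -0.0032, 0, 0, 0.1204]])

```text
t: 3.32
ee_pos: [0.4782, -0.1625, 0.4336]
eef_rot: [-2.204, 1.571, 1.895]
contact_force: [0.3, -0.3, -0.4]
width: 1.001
```

Emit:
drive_tool(series=[[1, 0.0016, 0.0006, -0.0032, 0, 0, 0.1204], [1, 0.0016, 0.0006, -0.0032, 0, 0, 0.1204], [1, 0.0016, 0.0006, -0.0032, 0, 0, 0.1204], [1, 0.0016, 0.0006, -0.0032, 0, 0, 0.1204], [1, 0.0016, 0.0006, -0.0032, 0, 0, 0.1204]])

```text
t: 3.73
ee_pos: [0.4862, -0.1595, 0.4176]
eef_rot: [-0.331, 1.571, -1.913]
contact_force: [0.4, 0.7, 0.9]
width: 1.005
```

Emit:
drive_tool(series=[[1, 0.0016, 0.0006, -0.0032, 0, 0, 0.1204], [1, 0.0016, 0.0006, -0.0032, 0, 0, 0.1204], [1, 0.0016, 0.0006, -0.0032, 0, 0, 0.1204], [1, 0.0016, 0.0006, -0.0032, 0, 0, 0.1204], [1, 0.0016, 0.0006, -0.0032, 0, 0, 0.1204]])

```text
t: 4.15
ee_pos: [0.4942, -0.1565, 0.4016]
eef_rot: [-0.725, 1.571, -1.704]
contact_force: [1.6, 0.5, 0.2]
width: 0.997
```

Emit:
drive_tool(series=[[1, 0.0016, 0.0006, -0.0032, 0, 0, 0.1204], [1, 0.0016, 0.0006, -0.0032, 0, 0, 0.1204], [1, 0.0016, 0.0006, -0.0032, 0, 0, 0.1204], [1, 0.0016, 0.0006, -0.0032, 0, 0, 0.1204], [1, 0.0016, 0.0006, -0.0032, 0, 0, 0.1204]])

```text
t: 4.57
ee_pos: [0.5022, -0.1535, 0.3856]
eef_rot: [-1.26, 1.571, -1.638]
contact_force: [-0.5, 0.8, 0.7]
width: 1.001
```

Emit:
drive_tool(series=[[1, 0.0016, 0.0006, -0.0032, 0, 0, 0.1204], [1, 0.0016, 0.0006, -0.0032, 0, 0, 0.1204], [1, 0.0016, 0.0006, -0.0032, 0, 0, 0.1204], [1, 0.0016, 0.0006, -0.0032, 0, 0, 0.1204], [1, 0.0016, 0.0006, -0.0032, 0, 0, 0.1204]])

```text
t: 4.98
ee_pos: [0.5102, -0.1505, 0.3696]
eef_rot: [-1.148, 1.571, -0.924]
contact_force: [-1.2, 0.1, 0.1]
width: 0.999
```

Emit:
drive_tool(series=[[1, 0, 0, -0.01, 0, 0, 0], [1, 0, 0, -0.01, 0, 0, 0], [1, 0, 0, 0, 0, 0, 0], [1, 0, 0, 0, 0, 0, 0], [1, 0, 0, 0, 0, 0, 0]])

```text
t: 5.4
ee_pos: [0.5103, -0.1501, 0.3496]
eef_rot: [2.937, 1.571, -3.129]
contact_force: [0.3, -0.0, 0.6]
width: 1.004
```

```bash
cat >> h.py <<'E'
from scipy.spatial.transform import Rotation as R
np.set_printoptions(precision=4,suppress=True)
def jaw(o=None):
    o=o or sensors.get_obs(); M=R.from_euler('xyz',o['eef_rot']).as_matrix(); return np.degrees(np.arctan2(M[1,1],M[0,1])), M[:,0]
def cloud(d,q):
    v,u=np.mgrid[0:384,0:512]
    return (np.stack([(u-q['cx'])/q['fx']*d,-(v-q['cy'])/q['fy']*d,-d,np.ones_like(d)],-1)@np.array(q['extrinsics']).T)[...,:3]
E
python3 - <<'E'
from h import *
o=sensors.get_obs(); print(o['t'],o['ee_pos'],jaw(o),o['joints'])
q=imaging.camera_params('wrist')
p,d=imaging.camera('wrist'); save('c_wrist',p); np.savez('c',d=d,E=q['extrinsics'],p=p)
P=cloud(d,q); z=P[...,2]; near=np.hypot(P[...,0]-.509,P[...,1]+.151)<.06
for lo,hi in [(.138,.15),(.064,.0715)]:
    m=(z>lo)&(z<hi)&near; print(m.sum(),cv2.minAreaRect(P[m][:,:2].astype(np.float32)*1000),np.median(z[m]))
E
```

```text
5.4 [ 0.5103 -0.1501  0.3496] (np.float64(102.4428255738021), array([-0.0003, -0.    , -1.    ])) [-0.2861  0.2742 -0.1073  1.1896 -0.0001 -0.5032]
1561 ((508.5311279296875, -151.76759338378906), (25.56195640563965, 25.824562072753906), 11.36893081665039) 0.14398727122352087
5217 ((509.3078918457031, -151.83270263671875), (76.71255493164062, 76.10247039794922), 15.895379066467285) 0.06841007219634149
```

View pics/c_wrist.png

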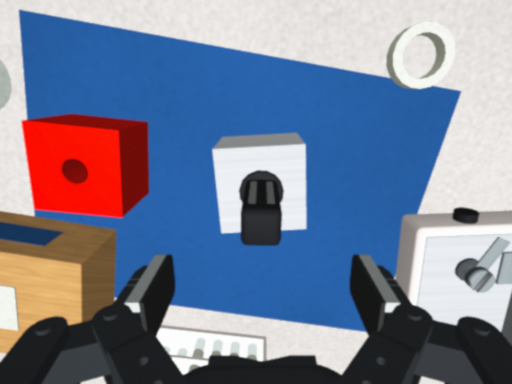

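Emit:
drive_tool(series=[[1, -0.0015, -0.0014, -0.005, 0, 0, -0.014], [1, 0, 0, -0.015, 0, 0, 0], [1, 0, 0, -0.02, 0, 0, 0], [1, 0, 0, -0.02, 0, 0, 0], [1, 0, 0, -0.0116, 0, 0, 0]])

```text
t: 5.87
ee_pos: [0.5083, -0.1514, 0.2763]
eef_rot: [2.744, 1.57, 2.947]
contact_force: [-0.2, 0.3, -0.1]
width: 1.006
```

Emit:
drive_tool(series=[[0.6, 0, 0, 0, 0, 0, 0], [0, 0, 0, 0, 0, 0, 0], [0, 0, 0, 0, 0, 0, 0], [0, 0, 0, 0, 0, 0, 0], [0, 0, 0, 0, 0, 0, 0]])

```text
t: 6.28
ee_pos: [0.5092, -0.1515, 0.279]
eef_rot: [-0.564, 1.569, -0.359]
contact_force: [-0.6, -0.6, 2.9]
width: 0.297
```

Emit:
drive_tool(series=[[0, 0, 0, 0, 0, 0, 0], [0, 0, 0, 0, 0, 0, 0], [0, 0, 0, 0, 0, 0, 0], [0, 0, 0, 0, 0, 0, 0], [0, 0, 0, 0, 0, 0, 0]])

```text
t: 6.7
ee_pos: [0.5093, -0.1515, 0.2791]
eef_rot: [-0.552, 1.569, -0.347]
contact_force: [0.4, 1.0, 6.7]
width: 0.298
```

Run:
```python
from h import *
o=sensors.get_obs(); print(o['t'],o['ee_pos'],jaw(o),o['contact_force'],o['wrist_torque'],o['width'])
q=imaging.camera_params('wrist')
p,d=imaging.camera('wrist'); save('d_wrist',p)
```

```text
6.7 [ 0.5093 -0.1515  0.2791] (np.float64(101.75309523149416), array([ 0.0019, -0.0007, -1.    ])) [0.3878 0.9608 6.6509] [-0.0175  0.087   0.0113] 0.298232347100984
```

View pics/d_wrist.png

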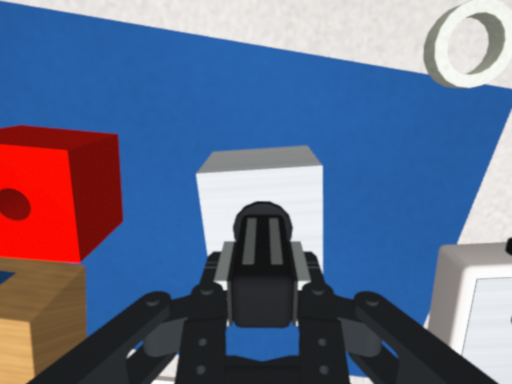

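Emit:
drive_tool(series=[[0, 0, 0, 0.005, 0, 0, 0], [0, 0, 0, 0.015, 0, 0, 0], [0, 0, 0, 0.025, 0, 0, 0], [0, 0, 0, 0.025, 0, 0, 0], [0, 0, 0, 0.02, 0, 0, 0]])

```text
t: 7.17
ee_pos: [0.5088, -0.1514, 0.37]
eef_rot: [-0.613, 1.57, -0.408]
contact_force: [0.4, 0.5, -1.9]
width: 0.298
```

Emit:
drive_tool(series=[[0, 0, 0, 0.015, 0, 0, 0], [0, 0, 0, 0.005, 0, 0, 0], [0, 0, 0, 0, 0, 0, 0], [0, 0, 0, 0, 0, 0, 0], [0, 0, 0, 0, 0, 0, 0]])

```text
t: 7.58
ee_pos: [0.5086, -0.1513, 0.3869]
eef_rot: [2.679, 1.569, 2.884]
contact_force: [-0.2, 0.4, -1.9]
width: 0.292
```

Run:
```python
from h import *
o=sensors.get_obs(); print(o['t'],o['ee_pos'],jaw(o),o['contact_force'],o['wrist_torque'],o['width'])
q=imaging.camera_params('wrist')
p,d=imaging.camera('wrist'); save('e_wrist',p);np.savez('e',d=d,E=q['extrinsics'],p=p)
r=finder.pinpoint('driver','wrist'); print([(x['at'],x['conf']) for x in r])
p2,_=imaging.camera('scene'); save('e_scene',p2)
print([(x['at'],x['conf']) for x in finder.pinpoint('driver','scene')])
print('exp tip',o['ee_pos']+jaw(o)[1]*.270)
save('e_z',np.hstack([cv2.resize(p[200:384,180:340],None,fx=2.5,fy=2.5,interpolation=cv2.INTER_CUBIC),cv2.resize(p2[140:324,110:270],None,fx=2.5,fy=2.5,interpolation=cv2.INTER_CUBIC)]))
```

```text
7.5833 [ 0.5086 -0.1513  0.3869] (np.float64(101.75749018258254), array([-0.0017,  0.0005, -1.    ])) [-0.2168  0.4014 -1.8949] [ 0.0145 -0.0182 -0.0282] 0.2922026878043759
[([266.2, 197.4], 0.85), ([483.7, 255.7], 0.15)]
[([189.6, 237.8], 0.5), ([170.2, 365.0], 0.29)]
exp tip [ 0.5082 -0.1512  0.1169]
```

View pics/e_z.png

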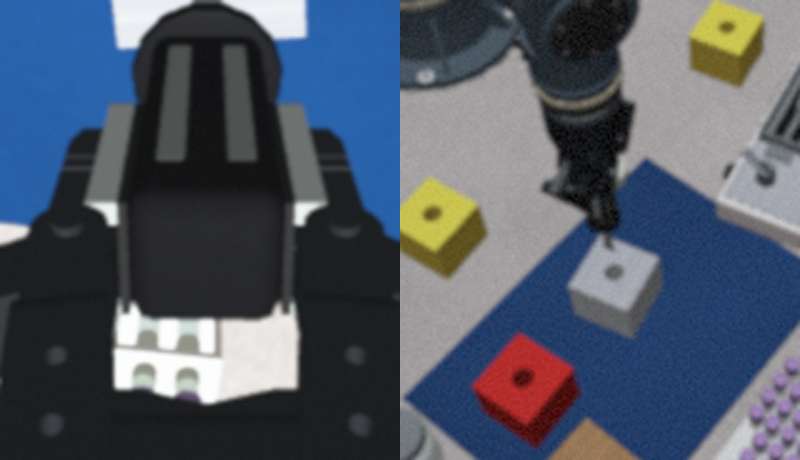

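Run:
```python
from h import *
f=np.load('e.npz'); p=f['p']; q=imaging.camera_params('wrist'); q['extrinsics']=f['E']
E=np.linalg.inv(f['E'])
for z in (.1169,.131,.18,.232):
    c=E@np.array([.5082,-.1512,z,1]); print(z,q['cx']+q['fx']*c[0]/-c[2], q['cy']-q['fy']*c[1]/-c[2])
s=cv2.imread('pics/e_scene.png')
a=cv2.resize(p[180:220,240:290],None,fx=8,fy=8,interpolation=cv2.INTER_CUBIC)
b=cv2.resize(s[...,::-1][212:252,170:220],None,fx=8,fy=8,interpolation=cv2.INTER_CUBIC)
save('e_z2',np.hstack([a,b]))
```

```text
0.1169 262.11019461313623 196.42994879162174
0.131 262.1404651632503 202.4592109544388
0.18 262.2779444987344 229.84222687188867
0.232 262.5197698869039 278.0087999075286
```

View pics/e_z2.png

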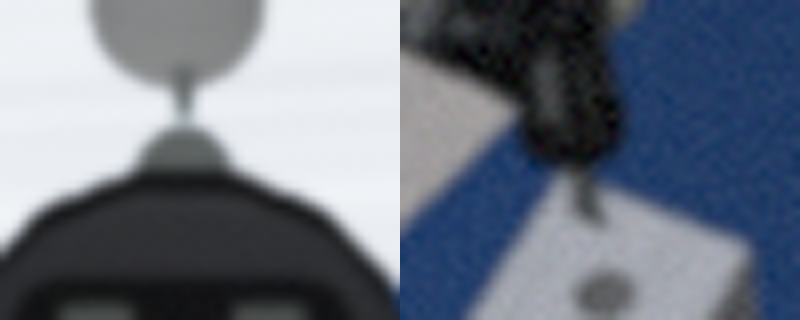

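Emit:
drive_tool(series=[[0, 0.001, 0.0113, 0, 0, 0, -0.0419], [0, 0.002, 0.0225, 0, 0, 0, -0.0419], [0, 0.002, 0.0225, 0, 0, 0, -0.0419], [0, 0.002, 0.0225, 0, 0, 0, -0.0419], [0, 0.002, 0.0225, 0, 0, 0, -0.0419]])

```text
t: 8.2
ee_pos: [0.5178, -0.0492, 0.3877]
eef_rot: [-3.08, 1.57, -3.087]
contact_force: [0.8, -0.2, -0.7]
width: 0.295
```

Emit:
drive_tool(series=[[0, 0.002, 0.0225, -0.002, 0, 0, -0.0419], [0, 0.002, 0.0225, -0.002, 0, 0, -0.0419], [0, 0.002, 0.0225, -0.003, 0, 0, -0.0419], [0, 0.002, 0.0225, -0.003, 0, 0, -0.0419], [0, 0.002, 0.0225, -0.003, 0, 0, -0.0419]])

```text
t: 8.62
ee_pos: [0.5278, 0.0635, 0.3746]
eef_rot: [-2.582, 1.57, -2.798]
contact_force: [0.3, -0.5, -1.4]
width: 0.3
```

Emit:
drive_tool(series=[[0, 0.0004, 0.0095, -0.002, 0, 0, 0], [0, 0, 0, 0, 0, 0, 0], [0, 0, 0, 0, 0, 0, 0], [0, 0, 0, 0, 0, 0, 0], [0, 0, 0, 0, 0, 0, 0]])

```text
t: 9.03
ee_pos: [0.5283, 0.071, 0.3732]
eef_rot: [-1.041, 1.57, -1.256]
contact_force: [1.0, -0.5, -0.4]
width: 0.298
```

Run:
```python
from h import *
o=sensors.get_obs(); print(o['t'],o['ee_pos'],jaw(o),o['contact_force'],o['wrist_torque'],o['width'],o['joints'])
q=imaging.camera_params('wrist')
p,d=imaging.camera('wrist'); save('f_wrist',p);np.savez('f',d=d,E=q['extrinsics'],p=p)
for t in ('screw_foot','screw_axis','driver'):
  r=finder.pinpoint(t,'wrist'); print(t,[(x['at'],x['conf'],rayz('wrist',*x['at'],.05 if 'foot' in t else .075,q)) for x in r])
save('f_z',cv2.resize(p[110:230,180:340],None,fx=5,fy=5,interpolation=cv2.INTER_CUBIC))
P=cloud(d,q)
m=(np.hypot(P[...,0]-.548,P[...,1]-.067)<.02)&(P[...,2]>.066)&(P[...,2]<.08)
m[195:]=False
c=P[m]; print(m.sum(),cv2.minEnclosingCircle((c[:,:2]*1000).astype(np.float32)),np.percentile(c[:,2],[5,25,50,75,95]))
```

```text
9.0333 [0.5283 0.071  0.3732] (np.float64(77.71676420893772), array([ 0.0001, -0.0003, -1.    ])) [ 1.0297 -0.4573 -0.3641] [0.0547 0.028  0.0375] 0.29841253725747463 [ 0.1336  0.2641 -0.0594  1.2473 -0.0004  0.348 ]
screw_foot [([267.6, 199.6], 0.65, array([0.5514, 0.071 , 0.05  ]))]
screw_axis [([267.4, 210.2], 0.7, array([0.5526, 0.0701, 0.075 ]))]
driver [([264.6, 194.2], 0.6, array([0.5366, 0.0709, 0.075 ]))]
2 ((539.7015991210938, 72.15137481689453), 0.47558659315109253) [0.0663 0.0663 0.0664 0.0664 0.0665]
```

View pics/f_z.png

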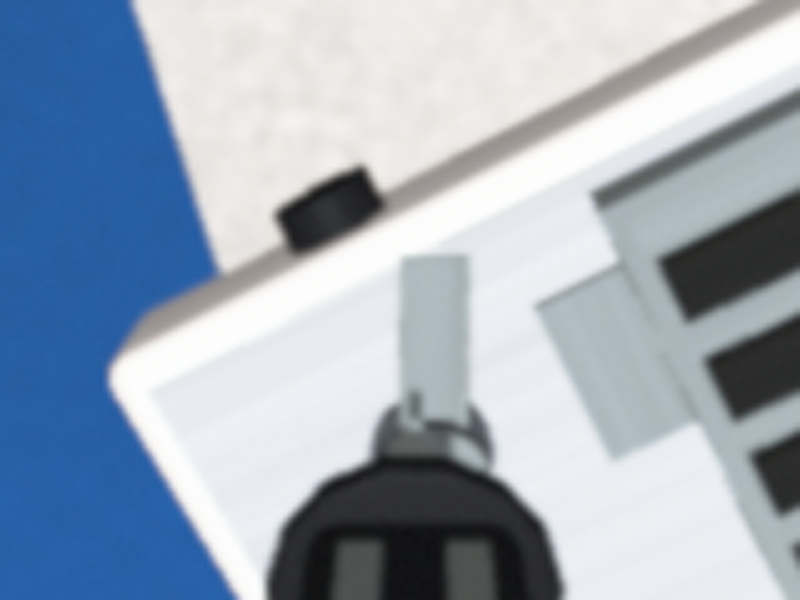

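Emit:
drive_tool(series=[[0, 0.01, -0.001, 0, 0, 0, 0], [0, 0.02, -0.002, 0, 0, 0, 0], [0, 0.015, -0.002, 0, 0, 0, 0], [0, 0, 0, 0, 0, 0, 0], [0, 0, 0, 0, 0, 0, 0]])

```text
t: 9.65
ee_pos: [0.5741, 0.0666, 0.3725]
eef_rot: [-2.642, 1.57, -2.856]
contact_force: [0.6, -1.0, -1.2]
width: 0.298
```

Run:
```python
from h import *
o=sensors.get_obs(); print(o['t'],o['ee_pos'],jaw(o),o['contact_force'],o['wrist_torque'],o['width'])
q=imaging.camera_params('wrist')
p,d=imaging.camera('wrist'); save('g_wrist',p);np.savez('g',d=d,E=q['extrinsics'],p=p,ee=o['ee_pos'])
for t in ('screw_foot','screw_axis','driver'):
  r=finder.pinpoint(t,'wrist'); print(t,[(x['at'],x['conf'],rayz('wrist',*x['at'],.05 if 'foot' in t else .075,q)) for x in r])
save('g_z',cv2.resize(p[110:230,180:340],None,fx=5,fy=5,interpolation=cv2.INTER_CUBIC))
P=cloud(d,q)
m=(np.hypot(P[...,0]-.549,P[...,1]-.070)<.02)&(P[...,2]>.070)&(P[...,2]<.08)
c=P[m]; print(m.sum(),cv2.minEnclosingCircle((c[:,:2]*1000).astype(np.float32)),np.percentile(c[:,2],[5,25,50,75,95]))
```

```text
9.65 [0.5741 0.0666 0.3725] (np.float64(77.72125662531003), array([-0.0006, -0.0002, -1.    ])) [ 0.5842 -1.0022 -1.1845] [ 0.0069  0.0055 -0.0766] 0.29768724826507037
screw_foot [([257.5, 152.2], 0.92, array([0.5475, 0.0673, 0.05  ]))]
screw_axis [([260.1, 161.9], 0.7, array([0.5516, 0.0691, 0.075 ]))]
driver [([260.5, 193.7], 0.84, array([0.5807, 0.0631, 0.075 ])), ([258.7, 162.0], 0.37, array([0.5514, 0.0679, 0.075 ]))]
413 ((550.7442626953125, 69.18826293945312), 11.571002006530762) [0.0714 0.0727 0.0732 0.0737 0.0743]
```

View pics/g_z.png

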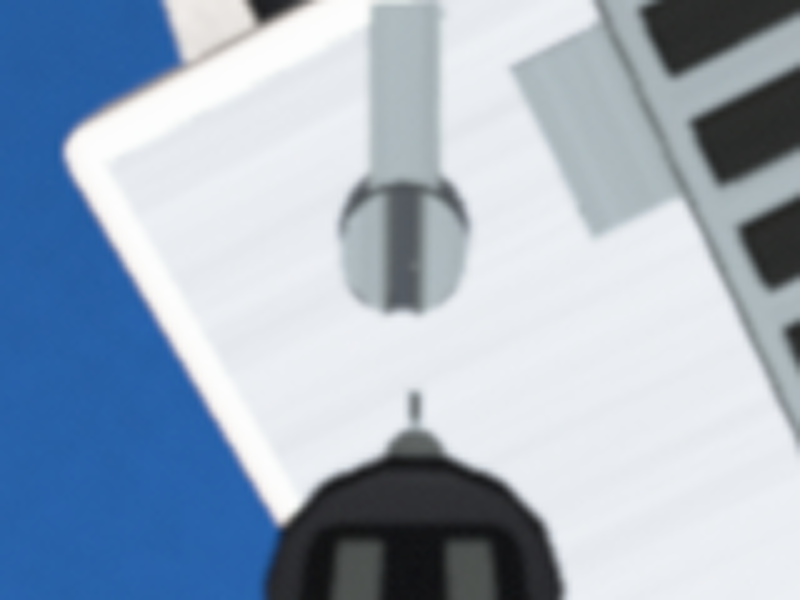

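Run:
```python
from h import *
f=np.load('g.npz'); q=imaging.camera_params('wrist'); q['extrinsics']=f['E']; ee=f['ee']; d=f['d']; p=f['p']
a=np.radians(77.72); jd=np.array([np.cos(a),np.sin(a)]); cd=np.array([-jd[1],jd[0]])
zt=ee[2]-.270
T=rayz('wrist',262.7,188.6,zt,q)[:2]-cd*.0065
print('zt',zt,'tip est',T,'rel tool (jaw,cam):',(T-ee[:2])@jd*1e3,(T-ee[:2])@cd*1e3)
P=cloud(d,q); m=(np.hypot(P[...,0]-.5507,P[...,1]-.0692)<.014)&(P[...,2]>.066)&(P[...,2]<.08)
c=P[m][:,:2]; S=np.array(cv2.minEnclosingCircle((c*1000).astype(np.float32))[0])/1000
print('head',S, 'ext jaw',np.percentile(c@jd,[0,1,99,100]),'cam',np.percentile(c@cd,[0,1,99,100]))
# slot center per row from dark
g=p[...,:3].mean(2)
for r in range(150,172,3):
    w=g[r,246:277]; print(r,np.round(w[4:26]).astype(int))
SL=rayz('wrist',260.8,160,.0735,q)[:2]; print('slot pt',SL,'jaw',SL@jd,'head jaw',S@jd,'tip jaw',T@jd,'cam: head',S@cd,'tip',T@cd)
for r in range(187,196): print(r,np.round(g[r,255:271]).astype(int))
```

```text
zt 0.10253661706034312 tip est [0.5739 0.0666] rel tool (jaw,cam): -0.07730339500223449 0.19515460508840113
head [0.5508 0.069 ] ext jaw [0.1732 0.174  0.1954 0.1955] cam [-0.5351 -0.5341 -0.5124 -0.5122]
150 [108  99 122 150 169 172 156 126 101  93  91  90  91 104 134 163 175 167
 144 113  95 112]
153 [164 180 180 178 178 174 156 126 102  93  91  90  91 106 135 166 180 183
 182 180 168 138]
156 [183 183 180 178 177 173 156 126 102  93  91  90  92 107 137 167 182 183
 182 182 181 177]
159 [185 184 179 178 179 174 156 125 101  93  91  90  92 107 139 167 182 183
 183 182 180 179]
162 [185 183 179 177 179 175 156 126 101  92  91  93 102 116 141 170 182 184
 184 182 179 180]
165 [188 183 180 179 179 175 156 125 101  92  91  91  91 109 141 170 182 184
 184 183 181 190]
168 [191 172 174 178 179 175 155 122  97  91  92  90  92 111 143 171 183 184
 181 181 192 221]
171 [235 232 223 212 205 192 166 132 123 132 136 133 125 126 152 185 203 213
 225 234 237 238]
slot pt [0.5504 0.07  ] jaw 0.1854671763631865 head jaw 0.1845914069534862 tip jaw 0.18709643959044947 cam: head -0.52350658101174 tip -0.5466135364593009
187 [235 235 235 235 235 232 227 222 223 230 236 237 238 238 238 238]
188 [235 235 234 234 234 231 212 183 184 217 234 238 238 238 238 239]
189 [235 234 234 235 235 231 201 148 146 203 233 238 238 239 239 239]
190 [234 235 235 236 237 232 199 140 136 200 234 238 239 239 239 239]
191 [235 236 237 237 237 232 200 140 135 201 234 239 239 239 238 238]
192 [237 238 238 238 238 233 200 143 139 202 234 238 238 238 238 237]
193 [237 238 238 238 238 234 207 157 153 206 233 238 237 237 237 237]
194 [238 238 238 238 237 233 214 178 174 211 231 236 237 237 237 236]
195 [238 238 238 237 231 219 196 171 169 194 216 228 234 236 237 236]
```

Emit:
drive_tool(series=[[0, -0.0069, 0.0012, 0, 0, 0, 0], [0, -0.009, 0.001, -0.002, 0, 0, 0], [0, -0.007, 0.001, -0.008, 0, 0, 0], [0, 0, 0, -0.008, 0, 0, 0], [0, 0, 0, 0, 0, 0, 0]])

```text
t: 10.27
ee_pos: [0.5494, 0.0702, 0.354]
eef_rot: [-2.757, 1.569, -2.971]
contact_force: [-0.7, -1.2, -1.7]
width: 0.296
```

Emit:
drive_tool(series=[[0, 0, 0, 0, 0, 0, 0], [0, 0, 0, 0, 0, 0, 0], [0, 0, 0, 0, 0, 0, 0], [0, 0, 0, 0, 0, 0, 0], [0, 0, 0, 0, 0, 0, 0]])

```text
t: 10.68
ee_pos: [0.5506, 0.0701, 0.3552]
eef_rot: [-0.098, 1.571, -0.312]
contact_force: [0.3, -0.5, -1.1]
width: 0.298
```

Run:
```python
from h import *
o=sensors.get_obs(); print(o['t'],o['ee_pos'],jaw(o),o['contact_force'],o['wrist_torque'],o['width'])
q=imaging.camera_params('wrist')
p,d=imaging.camera('wrist'); save('i_wrist',p);np.savez('i',d=d,E=q['extrinsics'],p=p,ee=o['ee_pos'])
save('i_z',cv2.resize(p[140:220,210:316],None,fx=7.5,fy=7.5,interpolation=cv2.INTER_CUBIC))
```

```text
10.6833 [0.5506 0.0701 0.3552] (np.float64(77.74671148845218), array([ 0.0003, -0.0001, -1.    ])) [ 0.2975 -0.4609 -1.1006] [ 0.065  -0.0212 -0.0401] 0.29834966815850034
```

View pics/i_z.png

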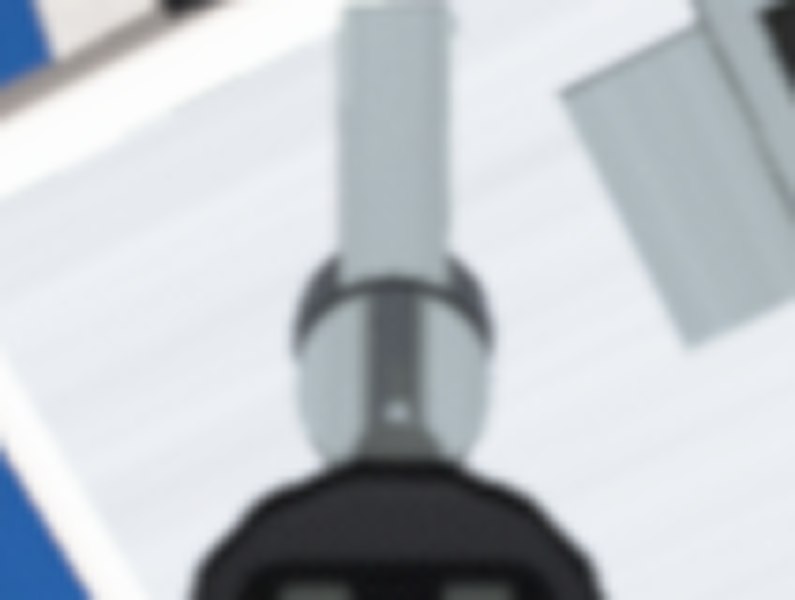

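Emit:
drive_tool(series=[[0, 0, 0, -0.003, 0, 0, 0], [0, 0, 0, -0.003, 0, 0, 0], [0, 0, 0, -0.003, 0, 0, 0], [0, 0, 0, -0.001, 0, 0, 0], [0, 0, 0, 0, 0, 0, 0]])

```text
t: 11.15
ee_pos: [0.5503, 0.0701, 0.3446]
eef_rot: [-2.686, 1.57, -2.9]
contact_force: [-1.0, 0.7, -1.6]
width: 0.297
```

Emit:
drive_tool(series=[[0, 0, 0, -0.0005, 0, 0, 0], [0, 0, 0, -0.0005, 0, 0, 0], [0, 0, 0, -0.0005, 0, 0, 0], [0, 0, 0, -0.0005, 0, 0, 0], [0, 0, 0, 0, 0, 0, 0]])

```text
t: 11.57
ee_pos: [0.5504, 0.0701, 0.343]
eef_rot: [-1.93, 1.571, -2.144]
contact_force: [-0.3, 0.1, -0.8]
width: 0.296
```

Emit:
drive_tool(series=[[0, 0, 0, -0.0005, 0, 0, 0], [0, 0, 0, -0.0005, 0, 0, 0], [0, 0, 0, -0.0005, 0, 0, 0], [0, 0, 0, -0.0005, 0, 0, 0], [0, 0, 0, 0, 0, 0, 0]])

```text
t: 11.98
ee_pos: [0.5504, 0.0701, 0.341]
eef_rot: [-2.225, 1.571, -2.439]
contact_force: [-0.4, -0.2, -0.6]
width: 0.302
```

Emit:
drive_tool(series=[[0, 0, 0, -0.0005, 0, 0, 0], [0, 0, 0, -0.0005, 0, 0, 0], [0, 0, 0, -0.0005, 0, 0, 0], [0, 0, 0, 0, 0, 0, 0], [0, 0, 0, 0, 0, 0, 0]])

```text
t: 12.4
ee_pos: [0.5504, 0.0701, 0.3398]
eef_rot: [-0.061, 1.57, -0.274]
contact_force: [-0.6, 0.1, 2.1]
width: 0.296
```

Emit:
drive_tool(series=[[0, 0, 0, -0.0005, 0, 0, 0], [0, 0, 0, -0.0005, 0, 0, 0], [0, 0, 0, 0, 0, 0, 0], [0, 0, 0, 0, 0, 0, 0], [0, 0, 0, 0, 0, 0, 0]])

```text
t: 12.82
ee_pos: [0.5505, 0.0701, 0.3388]
eef_rot: [0.068, 1.57, -0.146]
contact_force: [-0.6, 0.8, 4.7]
width: 0.298
```

Run:
```python
from h import *
o=sensors.get_obs(); print(o['t'],o['ee_pos'],jaw(o),o['contact_force'],o['wrist_torque'],o['width'],o['joints'])
q=imaging.camera_params('wrist')
p,d=imaging.camera('wrist'); save('j_wrist',p)
save('j_z',cv2.resize(p[140:220,210:316],None,fx=7.5,fy=7.5,interpolation=cv2.INTER_CUBIC))
P=cloud(d,q); m=(np.hypot(P[...,0]-.5507,P[...,1]-.0692)<.011)&(P[...,2]>.066)&(P[...,2]<.08)
print(m.sum(),np.percentile(P[m][:,2],[5,25,50,75,95]))
```

```text
12.8167 [0.5505 0.0701 0.3388] (np.float64(77.74689848835057), array([ 0.0004, -0.0001, -1.    ])) [-0.6376  0.769   4.6886] [-0.0447  0.2494  0.0324] 0.298045931530796 [ 0.1267  0.318  -0.0729  1.1796 -0.0001  0.3405]
311 [0.0678 0.0714 0.072  0.0725 0.0733]
```

View pics/j_z.png

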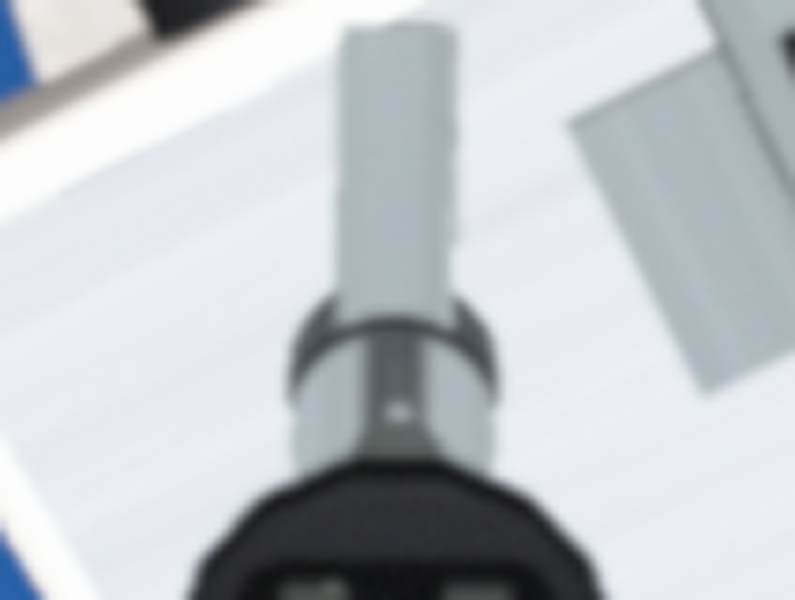

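Emit:
drive_tool(series=[[0, 0, 0, -0.0004, 0, 0, 0], [0, 0, 0, -0.0003, 0, 0, 0], [0, 0, 0, 0, 0, 0, -0.03], [0, 0, 0, 0, 0, 0, -0.05], [0, 0, 0, 0, 0, 0, -0.06]])

```text
t: 13.28
ee_pos: [0.5505, 0.0701, 0.3381]
eef_rot: [0.355, 1.57, -0.001]
contact_force: [-0.9, -0.9, 6.0]
width: 0.299
```

Run:
```python
from h import *
o=sensors.get_obs(); print(o['t'],o['ee_pos'],jaw(o),o['contact_force'],o['wrist_torque'],o['width'])
```

```text
13.2833 [0.5505 0.0701 0.3381] (np.float64(69.60323663272962), array([ 0.0006, -0.    , -1.    ])) [-0.8631 -0.9439  6.0389] [-0.1409  0.305   0.0505] 0.2991180202071044
```

Emit:
drive_tool(series=[[0, 0, 0, 0, 0, 0, -0.06], [0, 0, 0, 0, 0, 0, -0.06], [0, 0, 0, 0, 0, 0, -0.06], [0, 0, 0, 0, 0, 0, -0.06], [0, 0, 0, 0, 0, 0, -0.06]])

```text
t: 13.7
ee_pos: [0.5505, 0.0701, 0.3381]
eef_rot: [0.839, 1.57, 0.182]
contact_force: [-1.0, 0.1, 5.3]
width: 0.298
```

```bash
cat > lk.py <<'E'
from h import *
import sys
n=sys.argv[1]
o=sensors.get_obs(); print(o['t'],o['ee_pos'],jaw(o),o['contact_force'],o['wrist_torque'],o['width'])
q=imaging.camera_params('wrist')
p,d=imaging.camera('wrist'); save(n+'_wrist',p);np.savez(n,d=d,E=q['extrinsics'],p=p,ee=o['ee_pos'])
save(n+'_z',cv2.resize(p[120:220,196:330],None,fx=5.9,fy=5.9,interpolation=cv2.INTER_CUBIC))
E
python3 lk.py k
```

```text
13.7 [0.5505 0.0701 0.3381] (np.float64(52.3734396415831), array([ 0.0003,  0.0001, -1.    ])) [-0.9789  0.1175  5.2838] [0.0282 0.2945 0.0742] 0.29818455629715424
```

View pics/k_z.png

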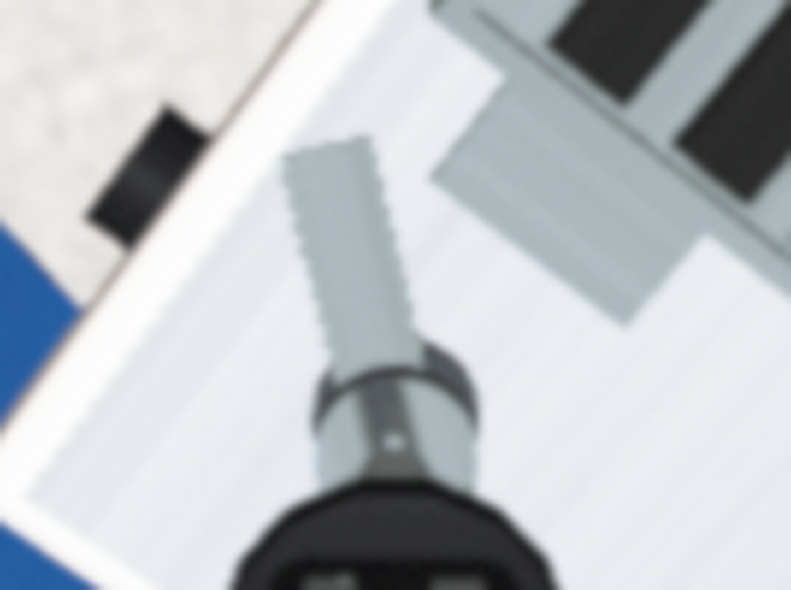

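Emit:
drive_tool(series=[[0, 0, 0, -0.0002, 0, 0, -0.06], [0, 0, 0, 0, 0, 0, -0.06], [0, 0, 0, 0, 0, 0, -0.06], [0, 0, 0, 0, 0, 0, -0.06], [0, 0, 0, 0, 0, 0, -0.06]])

```text
t: 14.17
ee_pos: [0.5505, 0.0703, 0.338]
eef_rot: [1.801, 1.57, 0.845]
contact_force: [0.0, 1.4, 5.2]
width: 0.299
```

```bash
python3 lk.py l
python3 - <<'E'
from h import *
q=imaging.camera_params('wrist')
for n in ['f','g','k','l']:
    f=np.load(n+'.npz'); q['extrinsics']=f['E']; P=cloud(f['d'],q)
    X=P[...,0]-.5505;Y=P[...,1]-.070; r=np.hypot(X,Y)
    m=(P[...,2]>.056)&(P[...,2]<.067)&(r>.016)&(r<.042)&(X<.02)
    a=np.degrees(np.arctan2(Y[m],X[m]))%360; a=a[(a>80)&(a<200)]
    print(n,m.sum(),np.percentile(a,[5,25,50,75,95]),np.median(P[m][:,2]))
    if n in 'gl':
        # mixer front edge: deck (z~.05) boundary -> use white body: points .045<z<.055, min area rect partial
        md=(P[...,2]>.046)&(P[...,2]<.053)&(np.abs(X)<.15)
        print(cv2.minAreaRect(P[md][:,:2].astype(np.float32)*1000))
E
```

```text
14.1667 [0.5505 0.0703 0.338 ] (np.float64(35.19451745243035), array([ 0.0006,  0.0007, -1.    ])) [0.0371 1.4102 5.1676] [0.3578 0.1269 0.0672] 0.2989670157273034
f 365 [156.8785 162.4295 168.9319 175.0078 181.9182] 0.0637505121116535
g 450 [156.0289 162.5933 169.1775 175.8203 183.4702] 0.06376848847073541
((569.3037719726562, 64.03706359863281), (219.03282165527344, 467.9142761230469), 0.8946623206138611)
k 501 [144.2042 150.39   156.8447 163.2657 171.0584] 0.061981250400106824
l 509 [126.7115 133.0503 139.3939 145.8243 153.4913] 0.061963255161498115
((580.3412475585938, 81.01856994628906), (420.84515380859375, 223.75962829589844), 88.22685241699219)
```

View pics/l_z.png

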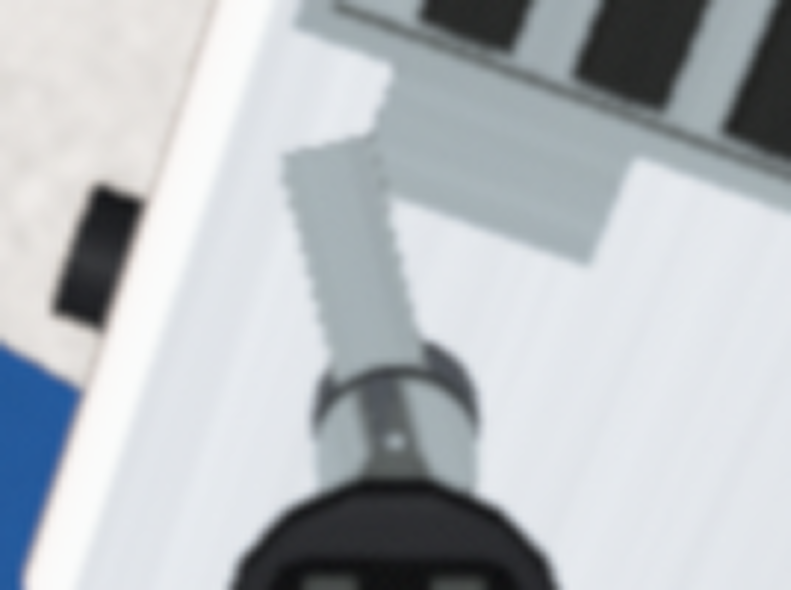

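Emit:
drive_tool(series=[[0, 0, 0, 0, 0, 0, -0.06], [0, 0, 0, 0, 0, 0, -0.06], [0, 0, 0, 0, 0, 0, -0.06], [0, 0, 0, 0, 0, 0, -0.06], [0, 0, 0, 0, 0, 0, -0.06]])

```text
t: 14.63
ee_pos: [0.5507, 0.0704, 0.338]
eef_rot: [2.057, 1.569, 0.801]
contact_force: [0.7, 1.9, 6.3]
width: 0.293
```

Emit:
drive_tool(series=[[0, 0, 0, 0, 0, 0, -0.05], [0, 0, 0, 0, 0, 0, -0.04], [0, 0, 0, 0, 0, 0, -0.03], [0, 0, 0, 0, 0, 0, -0.02], [0, 0, 0, 0, 0, 0, -0.01]])

```text
t: 15.05
ee_pos: [0.5508, 0.0705, 0.3381]
eef_rot: [2.173, 1.569, 0.768]
contact_force: [-0.1, 1.9, 5.4]
width: 0.3
```

```bash
python3 lk.py m
cat > fa.py <<'E'
from h import *
import sys
q=imaging.camera_params('wrist')
for n in sys.argv[1:]:
    f=np.load(n+'.npz'); q['extrinsics']=f['E']; P=cloud(f['d'],q)
    X=P[...,0]-.5505;Y=P[...,1]-.070; r=np.hypot(X,Y)
    m=(P[...,2]>.056)&(P[...,2]<.067)&(r>.016)&(r<.042)&(X<.02)
    a=np.degrees(np.arctan2(Y[m],X[m]))%360; a=a[(a>80)&(a<200)]
    print(n,m.sum(),np.percentile(a,[5,25,50,75,95]))
E
python3 fa.py m
```

```text
15.05 [0.5508 0.0705 0.3381] (np.float64(9.518168334834726), array([ 0.0013,  0.0013, -1.    ])) [-0.1237  1.9072  5.4084] [ 0.6485 -0.1028  0.0338] 0.3001620955800725
m 506 [100.3813 106.6699 113.1059 119.5704 126.2858]
```

View pics/m_wrist.png

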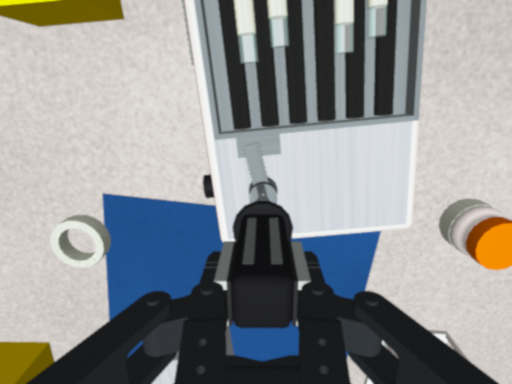

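Emit:
drive_tool(series=[[0, 0, 0, 0, 0, 0, -0.015], [0, 0, 0, 0, 0, 0, -0.015], [0, 0, 0, 0, 0, 0, -0.015], [0, 0, 0, 0, 0, 0, -0.015], [0, 0, 0, 0, 0, 0, -0.015]])

```text
t: 15.52
ee_pos: [0.5508, 0.0705, 0.3381]
eef_rot: [2.21, 1.569, 0.731]
contact_force: [0.3, 1.9, 6.2]
width: 0.296
```

```bash
python3 lk.py n; python3 fa.py n
```

```text
15.5167 [0.5508 0.0705 0.3381] (np.float64(5.252307633403938), array([ 0.0015,  0.0013, -1.    ])) [0.3044 1.8636 6.1715] [ 0.7017 -0.1816  0.0109] 0.2956292759512644
n 510 [ 96.0171 102.3241 108.793  115.1531 122.2505]
```

Emit:
drive_tool(series=[[0, 0, 0, 0, 0, 0, -0.01], [0, 0, 0, 0, 0, 0, -0.01], [0, 0, 0, 0, 0, 0, -0.01], [0, 0, 0, 0, 0, 0, -0.005], [0, 0, 0, 0, 0, 0, 0]])

```text
t: 15.98
ee_pos: [0.5508, 0.0705, 0.3381]
eef_rot: [2.266, 1.569, 0.752]
contact_force: [0.7, 2.4, 5.8]
width: 0.298
```

```bash
python3 lk.py o; python3 fa.py o
```

```text
15.9833 [0.5508 0.0705 0.3381] (np.float64(3.2676471090320107), array([ 0.0015,  0.0014, -1.    ])) [0.6917 2.3636 5.8269] [ 0.7391 -0.1571  0.0351] 0.29804736061716774
o 509 [ 93.9575 100.3163 106.5241 112.8732 120.034 ]
```

View pics/o_z.png

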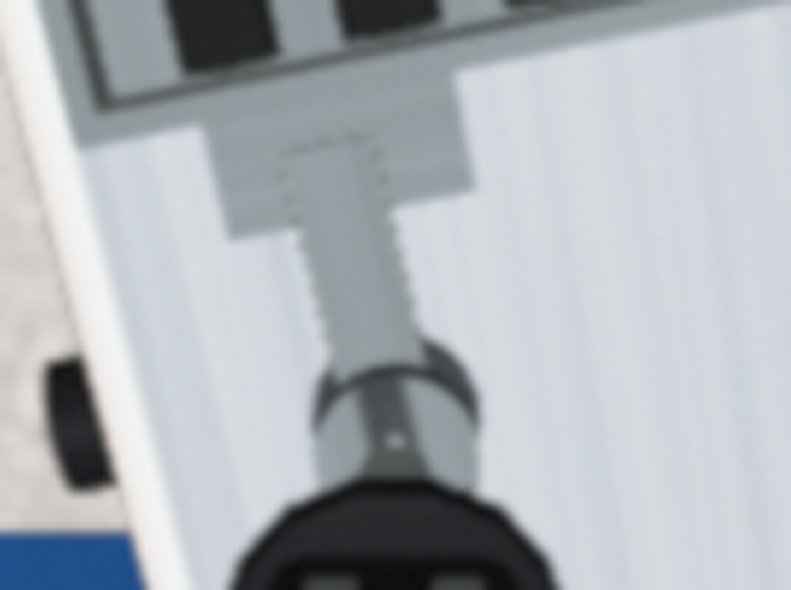

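Emit:
drive_tool(series=[[0, 0, 0, 0, 0, 0, -0.006], [0, 0, 0, 0, 0, 0, -0.006], [0, 0, 0, 0, 0, 0, -0.006], [0, 0, 0, 0, 0, 0, 0], [0, 0, 0, 0, 0, 0, 0]])

```text
t: 16.45
ee_pos: [0.5509, 0.0705, 0.3382]
eef_rot: [2.231, 1.569, 0.7]
contact_force: [0.4, 2.1, 5.7]
width: 0.293
```

```bash
python3 lk.py p; python3 fa.py p
python3 - <<'E'
from h import *
for i in range(4): imaging.camera('wrist'); print(sensors.get_obs()['wrist_torque'])
E
```

```text
16.45 [0.5509 0.0705 0.3382] (np.float64(2.2549424411378656), array([ 0.0016,  0.0014, -1.    ])) [0.4393 2.0732 5.7389] [ 0.729  -0.1081  0.0766] 0.2931943189053198
p 509 [ 92.8985  99.0564 105.6615 111.8625 119.1141]
[ 0.6895 -0.1714  0.0155]
[ 0.6844 -0.2398  0.0412]
[ 0.7223 -0.179   0.0879]
[ 0.6913 -0.2208  0.047 ]
```

Emit:
drive_tool(series=[[0, 0, 0, 0, 0, 0, -0.005], [0, 0, 0, 0, 0, 0, -0.005], [0, 0, 0, 0, 0, 0, 0], [0, 0, 0, 0, 0, 0, 0], [0, 0, 0, 0, 0, 0, 0]])

```text
t: 17.12
ee_pos: [0.5509, 0.0705, 0.3381]
eef_rot: [2.274, 1.569, 0.733]
contact_force: [0.2, 1.6, 6.2]
width: 0.299
```

```bash
cat > tq.py <<'E'
from h import *
T=[]
for i in range(4): imaging.camera('wrist'); o=sensors.get_obs(); T.append(o['wrist_torque'][2])
print(np.round(T,3),np.mean(T),jaw(o)[0],o['contact_force'])
E
python3 lk.py r; python3 fa.py r; python3 tq.py
```

```text
17.1167 [0.5509 0.0705 0.3381] (np.float64(1.6843222619495), array([ 0.0016,  0.0014, -1.    ])) [0.1667 1.6174 6.2048] [ 0.7366 -0.2133  0.0381] 0.2990521742522933
r 511 [ 92.3889  98.7673 105.2728 111.5448 118.6017]
[0.062 0.022 0.065 0.078] 0.05671095544421714 1.6836882423751465 [0.7379 1.7172 5.6889]
```

Emit:
drive_tool(series=[[0, 0, 0, 0, 0, 0, -0.005], [0, 0, 0, 0, 0, 0, -0.005], [0, 0, 0, 0, 0, 0, 0], [0, 0, 0, 0, 0, 0, 0], [0, 0, 0, 0, 0, 0, 0]])

```text
t: 17.78
ee_pos: [0.5509, 0.0705, 0.3382]
eef_rot: [2.273, 1.569, 0.721]
contact_force: [0.6, 2.6, 7.0]
width: 0.297
```

```bash
python3 lk.py s; python3 fa.py s; python3 tq.py
```

```text
17.7833 [0.5509 0.0705 0.3382] (np.float64(1.1120344143608798), array([ 0.0016,  0.0014, -1.    ])) [0.557  2.6329 6.9715] [ 0.7094 -0.1992  0.0297] 0.296618009473623
s 509 [ 91.8965  98.6799 105.2959 111.5733 118.5073]
[0.082 0.085 0.097 0.082] 0.08643201850679896 1.1122874663667264 [0.3578 1.8688 6.807 ]
```

Emit:
drive_tool(series=[[0, 0, 0, 0, 0, 0, -0.004], [0, 0, 0, 0, 0, 0, 0], [0, 0, 0, 0, 0, 0, 0], [0, 0, 0, 0, 0, 0, 0], [0, 0, 0, 0, 0, 0, 0]])

```text
t: 18.45
ee_pos: [0.5509, 0.0705, 0.3381]
eef_rot: [2.252, 1.569, 0.697]
contact_force: [1.3, 1.5, 5.9]
width: 0.297
```

```bash
python3 lk.py s2; python3 fa.py s2; python3 tq.py
```

```text
18.45 [0.5509 0.0705 0.3381] (np.float64(0.8857629157689747), array([ 0.0016,  0.0014, -1.    ])) [1.2748 1.4742 5.8901] [ 0.6853 -0.1706  0.1033] 0.2965646879958729
s2 506 [ 91.6672  98.8468 105.2093 111.5307 118.3095]
[0.085 0.092 0.056 0.058] 0.07271258832512859 0.8829730446598667 [0.6633 1.572  5.647 ]
```

Emit:
drive_tool(series=[[0, 0, 0, 0, 0, 0, -0.004], [0, 0, 0, 0, 0, 0, -0.002], [0, 0, 0, 0, 0, 0, 0], [0, 0, 0, 0, 0, 0, 0], [0, 0, 0, 0, 0, 0, 0]])

```text
t: 19.12
ee_pos: [0.5508, 0.0705, 0.3381]
eef_rot: [2.287, 1.569, 0.726]
contact_force: [1.2, 2.2, 6.4]
width: 0.296
```

```bash
python3 lk.py s3; python3 fa.py s3; python3 tq.py
```

```text
19.1167 [0.5508 0.0705 0.3381] (np.float64(0.542140149964949), array([ 0.0016,  0.0014, -1.    ])) [1.1511 2.1698 6.382 ] [ 0.675  -0.1805  0.0392] 0.29617430923977567
s3 511 [ 91.5591  98.7348 105.2447 111.5734 118.1564]
[0.077 0.028 0.049 0.033] 0.046706946266247135 0.5437446244247063 [-0.2113  2.1305  5.8904]
```

Run:
```python
from h import *
for n in 'm n o p r s s2 s3'.split():
    p=np.load(n+'.npz')['p'].astype(float); g=p.mean(2)
    out=[]
    for rows in ((166,172),(172,178)):
        # deck bright, finger darker: subpixel edges
        w=g[rows[0]:rows[1],235:290].mean(0); out.append(np.round(w[8:42]).astype(int))
    print(n,*out,sep='\n ')
p=np.load('s3.npz')['p']; save('s3_z',cv2.resize(p[120:220,196:330],None,fx=5.9,fy=5.9,interpolation=cv2.INTER_CUBIC))
```

```text
m
 [219 218 216 212 206 190 173 163 160 160 161 161 161 160 160 160 159 158
 155 154 156 166 188 208 216 218 220 220 219 220 221 222 222 220]
 [220 219 218 215 213 210 200 182 167 160 159 160 160 160 160 160 160 159
 158 156 155 155 159 171 186 199 209 215 217 218 220 222 222 221]
n
 [213 210 209 210 207 194 174 161 157 157 158 158 158 158 158 157 157 155
 153 152 154 162 184 206 215 217 217 216 218 219 220 219 217 217]
 [216 214 211 209 210 210 201 182 165 158 156 157 158 158 158 158 157 157
 156 154 152 152 157 169 184 198 207 211 214 217 219 220 218 217]
o
 [210 208 209 211 211 197 175 160 156 156 157 157 157 157 157 156 156 154
 152 151 152 160 180 203 214 216 215 216 218 219 218 216 216 218]
 [213 211 208 208 211 212 204 185 166 157 155 156 157 157 157 157 156 156
 155 153 151 151 155 168 184 198 206 210 214 217 218 218 217 216]
p
 [208 208 210 212 211 196 174 160 156 156 157 157 156 157 157 156 155 154
 152 151 153 161 181 204 214 215 215 216 218 218 217 216 216 218]
 [212 209 208 208 211 212 204 184 165 157 155 156 156 157 156 157 156 155
 155 153 151 151 156 168 185 198 205 2
[... 457 characters left out ...]
 208 207 209 211 211 200 180 162 155 155 155 156 156 156 156 156 155
 154 152 150 151 157 172 187 198 204 209 214 217 218 217 216 216]
s2
 [207 208 211 212 204 184 165 156 155 156 156 156 156 156 156 155 155 152
 150 150 155 168 192 210 214 214 215 217 218 218 216 215 216 218]
 [210 208 207 209 212 210 196 176 161 155 154 156 156 156 156 156 156 155
 154 151 150 151 157 170 185 198 204 209 214 216 218 216 215 216]
s3
 [207 208 211 211 200 179 162 156 155 156 156 156 156 156 155 155 154 152
 150 150 156 174 197 211 214 214 215 217 218 217 215 215 216 218]
 [210 207 207 209 211 208 193 173 160 155 155 156 156 156 156 156 155 154
 153 151 150 151 158 174 188 198 204 209 213 216 217 216 215 216]
```

View pics/s3_z.png

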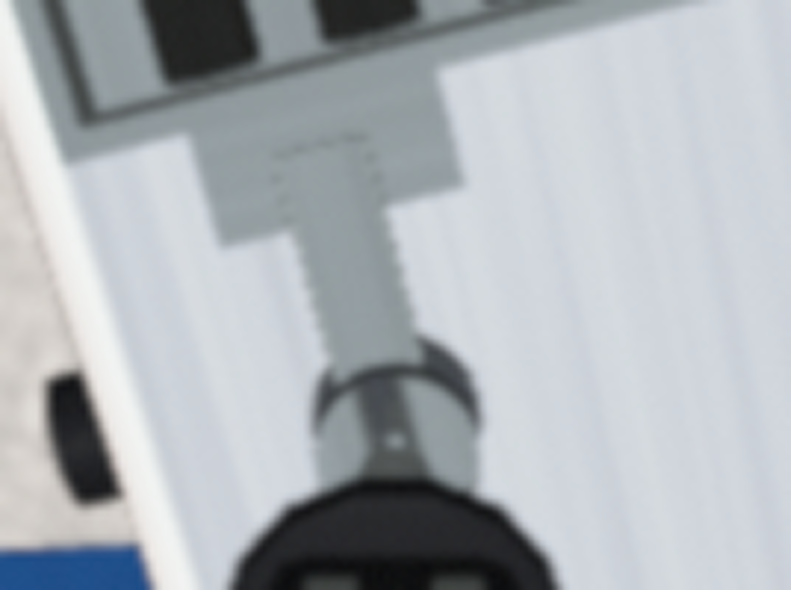

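Run:
```python
from h import *
q=imaging.camera_params('wrist')
for n in ['m','s3']:
    f=np.load(n+'.npz'); q['extrinsics']=f['E']; P=cloud(f['d'],q); z=P[...,2]
    m=(z>.03)
    L=[];Rr=[]
    for r in range(20,215,3):
        c=np.nonzero(m[r,150:450])[0]+150
        if len(c)==0: continue
        # edge pixels
        L.append(rayz('wrist',c.min()-.5,r,.05,q)[:2])
        Rr.append(rayz('wrist',c.max()+.5,r,.05,q)[:2])
    for nm,A in (('L',L),('R',Rr)):
        A=np.array(A,np.float32); 
        v=cv2.fitLine(A,cv2.DIST_HUBER,0,.001,.001).ravel(); print(n,nm,len(A),np.degrees(np.arctan2(v[1],v[0]))%180, v[2:], np.abs((A-v[2:])@np.array([-v[1],v[0]])).mean())
    # finger edges: along-finger fit by circle-slices of world cloud, deck bright vs finger height
    ctr=np.array([.5505,.0700])
    mm=(z>.058)&(z<.067); 
    pts=P[mm][:,:2]; r=np.hypot(*(pts-ctr).T); s=(r>.016)&(r<.042)&(pts[:,1]>ctr[1])&(np.abs(pts[:,0]-ctr[0]+.27*(pts[:,1]-ctr[1]))<.012)
    v=cv2.fitLine(pts[s].astype(np.float32),cv2.DIST_HUBER,0,.001,.001).ravel(); print('finger',s.sum(),np.degrees(np.arctan2(v[1],v[0]))%180,v[2:],np.median(P[mm][s][:,2]))
```

```text
m L 65 105.50445 [0.4908 0.1222] 0.0035640125
m R 65 104.87916 [0.6628 0.1597] 0.0014199563
finger 504 111.9508 [0.5392 0.0967] 0.06207056598174146
s3 L 65 104.38756 [0.4887 0.1251] 0.004064815
s3 R 65 104.61977 [0.6779 0.1032] 0.004143383
finger 511 104.845055 [0.5429 0.098 ] 0.06213777386292374
```

Emit:
drive_tool(series=[[0, 0, 0, 0, 0, 0, -0.01], [0, 0, 0, 0, 0, 0, -0.01], [0, 0, 0, 0, 0, 0, -0.01], [0, 0, 0, 0, 0, 0, 0], [0, 0, 0, 0, 0, 0, 0]])

```text
t: 19.78
ee_pos: [0.5509, 0.0705, 0.3381]
eef_rot: [2.289, 1.569, 0.697]
contact_force: [1.2, 2.1, 4.8]
width: 0.3
```

```bash
python3 lk.py s4; python3 fa.py s4; python3 tq.py
python3 - <<'E'
from h import *
for n in 's3 s4'.split():
    g=np.load(n+'.npz')['p'].astype(float).mean(2); print(n,np.round(g[166:172,243:277].mean(0)).astype(int))
E
```

```text
19.7833 [0.5509 0.0705 0.3381] (np.float64(-1.1800593902166074), array([ 0.0017,  0.0014, -1.    ])) [1.1769 2.1456 4.8395] [ 0.6737 -0.151   0.1188] 0.30032069846403375
s4 505 [ 91.8559  98.5613 105.0156 111.529  118.4636]
[0.059 0.077 0.047 0.091] 0.06853995022674439 -1.1759751160524667 [0.8753 2.1404 5.695 ]
s3 [207 208 211 211 200 179 162 156 155 156 156 156 156 156 155 155 154 152
 150 150 156 174 197 211 214 214 215 217 218 217 215 215 216 218]
s4 [207 210 210 201 181 165 156 155 155 156 156 156 156 155 155 154 152 150
 150 154 167 188 206 213 214 214 216 217 217 216 214 215 217 217]
```

Emit:
drive_tool(series=[[0, 0, 0, 0, 0, 0, 0.03], [0, 0, 0, 0, 0, 0, 0.04], [0, 0, 0, 0, 0, 0, 0.03], [0, 0, 0, 0.001, 0, 0, 0], [0, 0, 0, 0.002, 0, 0, 0]])

```text
t: 20.45
ee_pos: [0.5508, 0.0703, 0.3406]
eef_rot: [2.178, 1.57, 0.686]
contact_force: [3.2, 0.0, -2.3]
width: 0.301
```

Emit:
drive_tool(series=[[0, 0, 0, 0.004, 0, 0, 0], [0, 0, 0, 0.01, 0, 0, 0], [0, 0, 0, 0.01, 0, 0, 0], [0, 0, 0, 0.003, 0, 0, 0], [0, 0, 0, 0, 0, 0, 0]])

```text
t: 20.87
ee_pos: [0.5506, 0.07, 0.369]
eef_rot: [1.564, 1.569, 0.072]
contact_force: [0.6, -0.7, -0.9]
width: 0.297
```

```bash
python3 lk.py t; python3 fa.py t
```

```text
20.8667 [0.5506 0.07   0.369 ] (np.float64(4.5136164775362015), array([ 0.0016,  0.0001, -1.    ])) [ 0.5971 -0.7069 -0.8747] [-0.0063 -0.0073  0.061 ] 0.2970266385289449
t 419 [ 91.9287  98.9646 105.3592 111.9249 119.0265]
```

View pics/t_z.png

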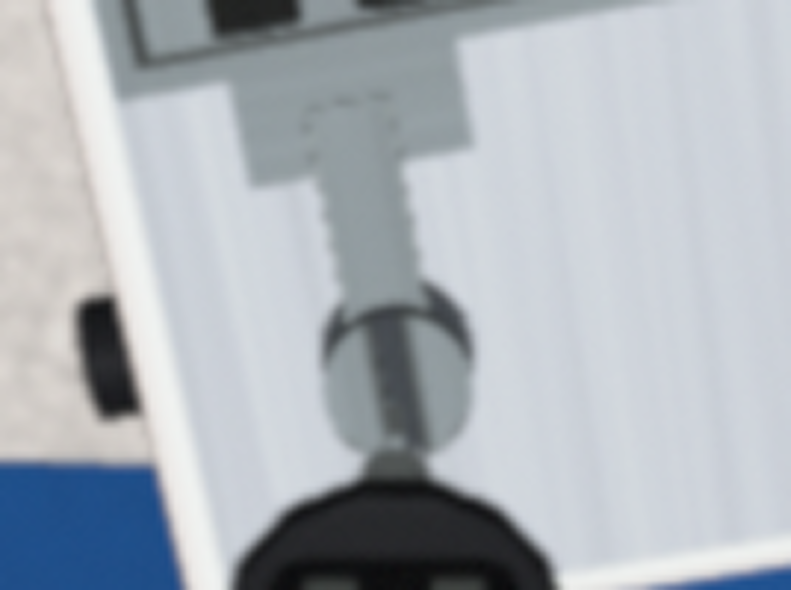

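Emit:
drive_tool(series=[[0, -0.0028, -0.0148, 0.004, 0, 0, 0.113], [0, -0.0028, -0.0148, 0.004, 0, 0, 0.113], [0, -0.0028, -0.0148, 0.004, 0, 0, 0.113], [0, -0.0028, -0.0148, 0.004, 0, 0, 0.113], [0, -0.0028, -0.0148, 0.002, 0, 0, 0.113]])

```text
t: 21.33
ee_pos: [0.5361, -0.0045, 0.3857]
eef_rot: [-1.917, 1.57, -2.838]
contact_force: [0.7, -0.2, -0.9]
width: 0.3
```

Emit:
drive_tool(series=[[0, -0.0028, -0.0148, 0, 0, 0, 0.113], [0, -0.0028, -0.0148, 0, 0, 0, 0.113], [0, -0.0028, -0.0148, 0, 0, 0, 0.113], [0, -0.0028, -0.0148, 0, 0, 0, 0.113], [0, -0.0028, -0.0148, 0, 0, 0, 0.113]])

```text
t: 21.75
ee_pos: [0.522, -0.0786, 0.3853]
eef_rot: [-2.77, 1.57, -3.127]
contact_force: [-0.8, -0.6, -1.3]
width: 0.297
```

Emit:
drive_tool(series=[[0, -0.0028, -0.0148, 0, 0, 0, 0.113], [0, -0.0028, -0.0148, 0, 0, 0, 0.113], [0, -0.0028, -0.0148, 0, 0, 0, 0.113], [0, -0.0028, -0.0148, 0, 0, 0, 0.113], [0, -0.0027, -0.0142, 0, 0, 0, 0.113]])

```text
t: 22.17
ee_pos: [0.5081, -0.152, 0.3853]
eef_rot: [2.922, 1.57, 3.131]
contact_force: [-0.5, -0.5, -0.4]
width: 0.295
```

Emit:
drive_tool(series=[[0, 0, 0, 0, 0, 0, 0], [0, 0, 0, 0, 0, 0, 0], [0, 0, 0, 0, 0, 0, 0], [0, 0, 0, 0, 0, 0, 0], [0, 0, 0, 0, 0, 0, 0]])

```text
t: 22.58
ee_pos: [0.5086, -0.1507, 0.3856]
eef_rot: [2.476, 1.571, 2.679]
contact_force: [0.4, 0.8, -0.3]
width: 0.294
```

```bash
python3 lk.py u
```

```text
22.5833 [ 0.5086 -0.1507  0.3856] (np.float64(101.61423477044292), array([-0.0001,  0.0001, -1.    ])) [ 0.4327  0.793  -0.3139] [-0.0146 -0.0058  0.0057] 0.29384964507006645
```

View pics/u_z.png

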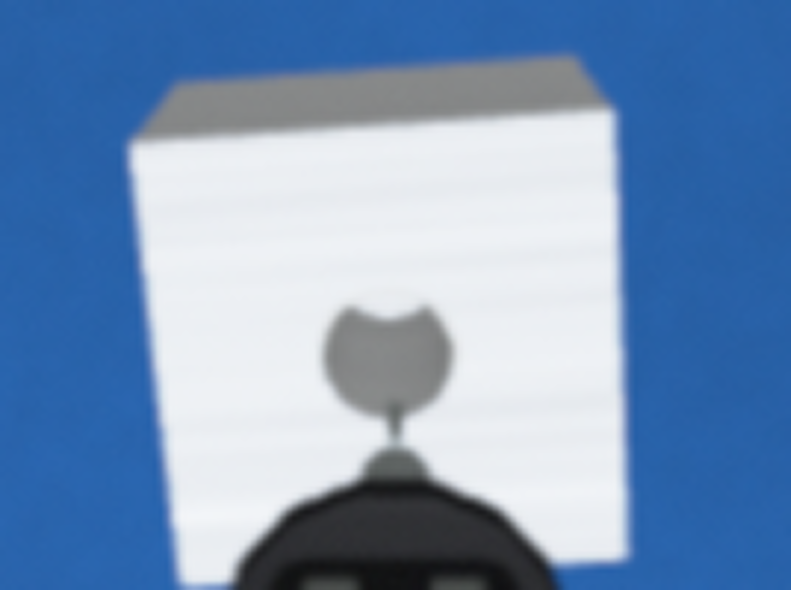

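Emit:
drive_tool(series=[[0, 0.0002, -0.001, -0.008, 0, 0, 0], [0, 0, 0, -0.015, 0, 0, 0], [0, 0, 0, -0.018, 0, 0, 0], [0, 0, 0, -0.02, 0, 0, 0], [0, 0, 0, -0.018, 0, 0, 0]])

```text
t: 23.05
ee_pos: [0.5085, -0.152, 0.3052]
eef_rot: [3.065, 1.571, -3.015]
contact_force: [-0.4, 0.7, -1.8]
width: 0.294
```

Emit:
drive_tool(series=[[0, 0, 0, -0.012, 0, 0, 0], [0, 0, 0, -0.006, 0, 0, 0], [0, 0, 0, -0.003, 0, 0, 0], [0, 0, 0, -0.002, 0, 0, 0], [0, 0, 0, 0, 0, 0, 0]])

```text
t: 23.47
ee_pos: [0.5089, -0.1523, 0.2838]
eef_rot: [-0.743, 1.57, -0.54]
contact_force: [-0.6, -0.0, 0.1]
width: 0.296
```

Emit:
drive_tool(series=[[0, 0, 0, -0.0006, 0, 0, 0], [0, 0, 0, -0.0006, 0, 0, 0], [0, 0, 0, -0.0005, 0, 0, 0], [0, 0, 0, 0, 0, 0, 0], [0, 0, 0, 0, 0, 0, 0]])

```text
t: 23.88
ee_pos: [0.5087, -0.1523, 0.2822]
eef_rot: [-0.756, 1.57, -0.553]
contact_force: [-0.3, -0.2, -1.2]
width: 0.297
```

Emit:
drive_tool(series=[[0, 0, 0, -0.0006, 0, 0, 0], [0, 0, 0, -0.0006, 0, 0, 0], [0, 0, 0, -0.0006, 0, 0, 0], [0, 0, 0, -0.0004, 0, 0, 0], [0, 0, 0, 0, 0, 0, 0]])

```text
t: 24.3
ee_pos: [0.5087, -0.1523, 0.2797]
eef_rot: [-3.076, 1.571, -2.873]
contact_force: [-0.8, -0.2, -1.2]
width: 0.298
```

Emit:
drive_tool(series=[[0, 0, 0, -0.0005, 0, 0, 0], [0, 0, 0, -0.0005, 0, 0, 0], [0, 0, 0, 0, 0, 0, 0], [0, 0, 0, 0, 0, 0, 0], [0, 0, 0, 0, 0, 0, 0]])

```text
t: 24.72
ee_pos: [0.5087, -0.1523, 0.2791]
eef_rot: [-0.594, 1.57, -0.391]
contact_force: [-1.7, 0.8, 5.6]
width: 0.292
```

Emit:
drive_tool(series=[[0.5, 0, 0, 0, 0, 0, 0], [0.7, 0, 0, 0, 0, 0, 0], [1, 0, 0, 0, 0, 0, 0], [1, 0, 0, 0, 0, 0, 0], [1, 0, 0, 0, 0, 0, 0]])

```text
t: 25.13
ee_pos: [0.5087, -0.1523, 0.2786]
eef_rot: [-3.034, 1.571, -2.831]
contact_force: [-0.1, 0.4, 0.8]
width: 0.977
```

Emit:
drive_tool(series=[[1, 0, 0, 0, 0, 0, 0], [1, 0, 0, 0.005, 0, 0, 0], [1, 0, 0, 0.02, 0, 0, 0], [1, 0, 0, 0.03, 0, 0, 0], [1, 0, 0, 0.03, 0, 0, 0]])

```text
t: 25.55
ee_pos: [0.5083, -0.1522, 0.3646]
eef_rot: [2.675, 1.569, 2.878]
contact_force: [0.7, -0.9, 0.4]
width: 1.002
```

Emit:
drive_tool(series=[[1, 0, 0, 0.03, 0, 0, 0], [1, 0, 0, 0.03, 0, 0, 0], [1, 0, 0, 0.01, 0, 0, 0], [1, 0, 0, 0, 0, 0, 0], [1, 0, 0, 0, 0, 0, 0]])

```text
t: 25.97
ee_pos: [0.5087, -0.1523, 0.4336]
eef_rot: [-0.639, 1.57, -0.436]
contact_force: [0.4, -0.6, -1.2]
width: 0.999
```

```bash
python3 lk.py v
python3 - <<'E'
from h import *
q=imaging.camera_params('wrist'); f=np.load('v.npz'); P=cloud(f['d'],q); z=P[...,2]; near=np.hypot(P[...,0]-.509,P[...,1]+.151)<.06
for lo,hi in [(.138,.15),(.064,.0715)]:
    m=(z>lo)&(z<hi)&near; print(m.sum(),cv2.minAreaRect(P[m][:,:2].astype(np.float32)*1000),np.median(z[m]))
p,_=imaging.camera('scene'); save('v_scene',p)
E
python3 fa.py v
```

```text
25.9667 [ 0.5087 -0.1523  0.4336] (np.float64(101.64450908350007), array([ 0.0005, -0.0002, -1.    ])) [ 0.4259 -0.6005 -1.2133] [-0.0217 -0.0107 -0.0005] 0.9991760212280517
787 ((506.99066162109375, -152.47055053710938), (24.890769958496094, 25.203468322753906), 11.642450332641602) 0.14308645795854352
3152 ((508.51251220703125, -151.5814666748047), (76.5064697265625, 76.15020751953125), 15.591410636901855) 0.06750091590022625
v 211 [ 91.8918  98.959  105.5251 112.5444 119.0753]
```

View pics/v_wrist.png

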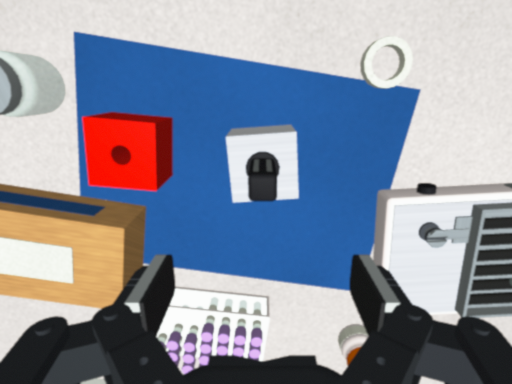

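View pics/v_scene.png

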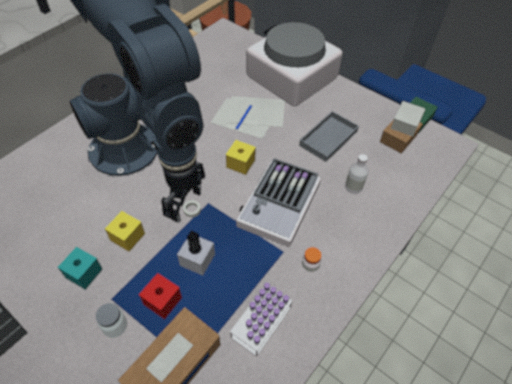

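```bash
python3 -c "
from h import *
print(order.finish_job())"
```

```text
the job is handed in; nothing more can be done
None
```

The tray is locked, the screwdriver is back in its stand and released, and the job was handed in at about 26 s of robot time.

- **Turning the screw:** I seated the blade in the slot by touch and pressed to about 6.5 N (highest reading about 8 N, allowing for the driver's weight). I then turned the screw clockwise in one continuous press until the clamp finger stopped moving. The torque readings are noisy. At the stop they averaged 0.05–0.09 N m, with single readings up to 0.12.
- **Screw after the turn:** the clamp finger lies over the tray's tongue at about 105.4° in the world frame. The mixer's y axis measured 104.4–105.5°, so it is locked to within about 1°. It stayed there after I lifted the blade out.
- **Driver after release:** the handle is upright, with its top 143 mm above the table (144 mm at the start). It is about 2 mm off the stand's centre, and the gripper is clear of everything. The other objects look unmoved in the last pictures.

**Checks that disagreed:** the torque reading alone did not clearly show the stop, because the grip gives in twist. I judged the stop by the finger staying still while the tool turned about 3° more. After that I turned the tool back about 6° to ease the twist before lifting, and the finger did not follow.

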